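# Open the tumbler's dial and crank out the chocolate balls

### The job

Turn the dial on the jar's lid to its largest opening while the jar is still upright. Then crank the jar slowly and steadily through one full turn, either way round, so that all six chocolate balls fall into the steel pan, and leave it standing upright, the dial still open, the other things on the counter undisturbed.

Things in the scene. Friction and masses are not known exactly. Their poses are not given: they have to be found in the camera images.
- stand: Dark steel stand of the tumbling dispenser, fixed to the counter: base plate 340 x 150 mm, 12 mm thick, and two uprights 44 mm wide, 217 mm high, whose outer faces are 67 mm from the middle. Origin under the middle of the base; x is the long way of the base, y runs along the horizontal axle towards the crank side, z up.
- axle (a point): Middle of the horizontal axle, 200 mm above the counter, in the middle of the jar; axes as the stand's. The axle runs along y.
- jar (a joint): Turn of the clear jar (84 x 60 mm, 120 mm high, black lid) with its crank about the axle; 0 at the start with the lid up; grows as the top of the jar and the crank grip go over towards the stand's +x; counts on past half a turn (6.283 is one full turn; free from -7.2 to 7.2). Friction (about 0.25 N m) keeps it where it is left. With dial fin the jar sweeps 105 mm round the axle.
- crank_grip (a point): Middle of the dark wooden free-spinning crank grip: a round bar 21 to 23 mm thick, 100 mm long, lying along the stand's y. The point is 140 mm to +y of the axle's middle and circles at 60 mm radius round the axle; at jar turn 0 it is 60 mm straight above the axle's height. The steel crank web, outer face 80 mm to +y of the axle's middle, ends 6 mm short of the grip. The point's own axes spin with the grip.
- dial (a joint): Turn of the yellow half-disc dial on the lid (radius 46 mm), in rad, counter-clockwise seen from above positive. 0 is the largest opening: the missing half of the disc lies exactly over the window in the lid (the stand's +x half, about 32 x 52 mm) and the red fin is parallel to the axle. At -2.6 it all but covers the window; at the start it is between -2.0 and -1.4, covering about half of it or more; it turns on to a stop at 0.7. Light friction (about 0.04 N m), no click.
- dial_fin (a point): Point in the middle of the red fin by which the dial is turned, on the dial's axis, 83 mm above the axle when the lid is up. The fin is an upright bar 70 mm long (this point's y), 12 mm thick (x), its top 12 mm above the point; the yellow disc lies 18 mm below the point. At dial 0 its axes are the stand's.
- pan_in (a point): Middle of the inner floor of the loose steel pan that stands on the base under the jar: 320 mm long (x), 104 mm wide (y), walls 60 mm high and 3 mm thick, floor 15 mm above the counter; 0.7 kg.
- cups_mid (a point): Bystander: stack of upside-down brown paper cups, 84 mm across, 157 mm high; the point is half-way up.
- lids_mid (a point): Bystander: stack of white cup lids, 88 mm across, 90 mm high; the point is half-way up.
- pitcher_mid (a point): Bystander: steel milk pitcher, 96 mm across and 110 mm high with a handle on one side; the point is half-way up.
- tamper_mid (a point): Bystander: dark steel coffee tamper, 58 mm across, 90 mm high; the point is half-way up.
- ball0_center (a point): Centre of one of six brown chocolate balls, 22 mm across, 10 g, lying in the jar at the start.
- ball1_center (a point): Centre of one of six brown chocolate balls, 22 mm across, 10 g, lying in the jar at the start.
- ball2_center (a point): Centre of one of six brown chocolate balls, 22 mm across, 10 g, lying in the jar at the start.
- ball3_center (a point): Centre of one of six brown chocolate balls, 22 mm across, 10 g, lying in the jar at the start.
- ball4_center (a point): Centre of one of six brown chocolate balls, 22 mm across, 10 g, lying in the jar at the start.
- ball5_center (a point): Centre of one of six brown chocolate balls, 22 mm across, 10 g, lying in the jar at the start.

How it is judged:
On the way, in this order (a step that is already met when the one before it is completed fails the run):
1. the dial is at its largest opening (within 0.3 rad) while the jar is upright (within 0.3 rad of its start) with all balls inside (value of joint dial between -0.3 and 0.3 rad and value of joint jar between -0.3 and 0.3 rad and height (world z) of each of ball0_center, ball1_center, ball2_center, ball3_center, ball4_center, ball5_center above 0.1 m), for 0.3 s.
2. the jar is upside down (half a turn, within 0.5 rad), the dial still open (value of joint dial between -0.3 and 0.3 rad and (value of joint jar between 2.6416 and 3.6416 rad or value of joint jar between -3.6416 and -2.6416 rad)), for 0.1 s.
At the end, for the whole second after the job is handed in: The jar has made one full turn either way from its start and stands upright within 0.3 rad, at rest; the dial is within 0.3 rad of its largest opening; all six balls lie inside the pan (value of joint dial between -0.3 and 0.3 rad and (value of joint jar between 5.983 and 6.583 rad or value of joint jar between -6.583 and -5.983 rad) and velocity of joint jar between -0.1 and 0.1 rad/s and x of ball0_center in the frame of pan_in between -0.155 and 0.155 m and y of ball0_center in the frame of pan_in between -0.05 and 0.05 m and z of each of ball0_center, ball1_center, ball2_center, ball3_center, ball4_center, ball5_center in the frame of pan_in below 0.05 m and x of ball1_center in the frame of pan_in between -0.155 and 0.155 m and y of ball1_center in the frame of pan_in between -0.05 and 0.05 m and x of ball2_center in the frame of pan_in between -0.155 and 0.155 m and y of ball2_center in the frame of pan_in between -0.05 and 0.05 m and x of ball3_center in the frame of pan_in between -0.155 and 0.155 m and y of ball3_center in the frame of pan_in between -0.05 and 0.05 m and x of ball4_center in the frame of pan_in between -0.155 and 0.155 m and y of ball4_center in the frame of pan_in between -0.05 and 0.05 m and x of ball5_center in the frame of pan_in between -0.155 and 0.155 m and y of ball5_center in the frame of pan_in between -0.05 and 0.05 m); the robot touches nothing.
It fails at once if the jar is spun faster than 4 rad/s (velocity of joint jar above 4 rad/s or velocity of joint jar below -4 rad/s).
It fails at once if a bystander is moved more than 30 mm or tipped more than 0.5 rad (distance of any of cups_mid, lids_mid, pitcher_mid, tamper_mid from where it was at the start of the episode above 0.03 m or angle between any of cups_mid, lids_mid, pitcher_mid, tamper_mid's own z axis and vertical above 0.5 rad).
It also fails if it takes over 72 s, if anything falls off the work surface, if the arm or the gripper's body presses on something with over 40 N, if the wrist force passes 120 N, or if a joint passes its speed limit or range.

### The arm

A 7-joint arm with a two-finger parallel gripper is mounted at the origin on the work surface. World frame = base frame: x ahead of the robot, y to its left, z up, the work surface at z = 0. Lengths are in m, angles in rad, forces in N, time in s.
With the tool pointing down it reaches from about 0.35 to 0.9 m from the base axis. Payload 8.1 kg.
Tool frame: the origin (TCP) lies midway between the tips of the shut fingers; the grasp point (between the pads) lies bot.grip_depth behind it (bot.grip_depth is the distance from the TCP to the grasp point, in m); z points along the fingers, x is the direction in which the jaws open and shut, and the axes are right-handed (so a half turn about z gives the same grasp; the last joint's range is limited). The gripper opens to 92 mm and grips with 3 to 60 N. Pads are 19 mm wide; open, the fingers measure 130 mm over their backs; the gripper's body (75 mm by 190 mm) begins 47 mm behind the grasp point.
Start: joints at [-0.103, 0.434, 0.025, 1.573, -0.012, 1.134, -0.075], TCP at [0.625, -0, 0.227] pointing down, gripper open.
Joint ranges: [-2.62, 2.62], [-0.44, 2.09], [-1.27, 1.32], [0.08, 2.57], [-1.32, 4.46], [0.12, 2], [-2.74, 2.74]. Speed limits (rad/s): [2.22, 2.22, 3.01, 3.01, 3.14, 3.14, 3.14].

### API

Orientations are given as [roll, pitch, yaw] about the fixed x, y, z axes, in that order (R = Rz(yaw) Ry(pitch) Rx(roll)).
In Python, from station import telemetry, optics, order, bot gives the robot as it stands.
- The arm moves only by the tool send_rows, never from a script. Its arguments are lists of equal length, an entry for each row: "claw": the opening, from -1 (shut) to 1 (fully open); "dp": the shift along the tool's x, y, z in mm, a list of three; "twist": the turn about the tool's z in degrees. In form: {"claw": [claw, ...], "dp": [[dx, dy, dz], ...], "twist": [twist, ...]}. A call has 1 to 5 rows; each row is the pose to reach, as a shift and turn from the pose commanded when the call began, along the tool's axes at that moment; what a row does not reach only later rows make up. A row lasts 1/10 s, in which the tool goes at most 50 mm and 8.59 degrees, less where a joint would pass 70% of its speed; a pose out of reach is approached as far as the arm can. A call with a gripper value outside its range is refused whole. The fingers move at their own pace and stop on an object; "squeeze" is the grip in N (left out, the last holds). Time passes only in rows, so rows that repeat a pose let the fingers close. It gives the time, the measured TCP pose, the force and the opening at its end, in the units of the state.
- telemetry.sense(): the state, without advancing time (a new reading comes with each control period).
- optics.get_image(name): name is "scene" or "side" or "wrist"; returns (picture, depth): 384x512x3 uint8, blue, green, red; 384x512 float32, m along the optical axis (not along the pixel's ray), 0 where there is no reading.
- optics.get_calibration(name): a dict with "mtx" (3x3 intrinsics, pixels), "origin" and "rotation" of the camera in the world. Camera axes: x right, y down, z forward; pixel columns grow to the right and rows downward; lengths in m; the calibration is good to about 2 mm. A picture is of the moment at which its call begins: read the wrist's pose just before it. get_calibration takes no time and is no camera call; for the wrist camera it gives the pose at the moment of the call.
- order.hand_in(): hands the job in, once; it reports no verdict.
Trained networks look in the newest picture that a camera, given by its name, has taken for a name from the list of things; names that differ only in an ending like _2 or _b are one class to them, and where a whole thing is asked for, a point or a joint stands for the part that bears it (a point fixed in the world has none). Each returns a list of dicts, best first, with "p" (0 to 1); they miss things now and then, are a little off and sometimes report something else, mostly with a low value. They report only what shows in the picture. A call takes as long as a camera call.
- optics.masks_of(camera, name): "mask" (384x512 bool, what is visible of it) and "position" ([column, row] in pixels, amid what is visible of it).
- optics.mark_of(camera, name): "position" ([column, row] in pixels: a listed point, or the origin of a listed thing).
The state is a dict: "time_s": time; "qpos": joint angles; "joint_velocities": joint speeds; "joint_torque": joint torques, N m; "tool_pos": TCP position; "ee_rot": TCP orientation; "ft_force": force on the tool from outside, world axes, zero at the start; "torque": the same for the moment, N m; "grip_width": finger opening in m.
Only numpy, scipy, OpenCV 4.12 (cv2) and the standard library are available. Lean on these libraries where they do the work, as an engineer would, in place of code of your own. Each camera call takes 0.05 s, during which the arm holds its last target.

## Working session

There is one attempt and no reset: what is moved stays moved. The work goes in short steps, Python scripts to look and compute and a tool call to move; the robot and the scene stay as the last step left them, time stands still between calls to the robot, and variables do not carry over. Pictures are saved under pics/ and viewed, and the job is handed in when it is done.

Besides the shell and the picture viewer there is one more tool, called in YAML: its name, and indented under it one key for each argument. send_rows: Moves the arm, as the interface text tells. Its arguments: {"type":"object","properties":{"claw":{"type":"array"},"dp":{"type":"array"},"twist":{"type":"array"},"squeeze":{"type":"number"}},"required":["claw","dp","twist"]}

```bash
ls; mkdir -p pics; python3 - <<'E'
from station import telemetry, optics, order, bot
import cv2,numpy as np
print(telemetry.sense()); print(bot.grip_depth)
for c in ["scene","side"]:
    im,d=optics.get_image(c); cv2.imwrite(f"pics/{c}0.png",im); np.savez(f"pics/{c}0.npz",d=d)
    k=optics.get_calibration(c); print(c,k)
    for n in ["stand","axle","crank_grip","dial_fin","pan_in","cups_mid","lids_mid","pitcher_mid","tamper_mid"]:
        for r in optics.mark_of(c,n)[:1]:
            print(n,np.round(r["position"],1),round(r["p"],2))
E
```

```text
pics
{'time_s': 0.0, 'qpos': array([-0.10261578,  0.43521742,  0.02502483,  1.57410518, -0.01161862,
        1.13402372, -0.07509212]), 'joint_velocities': array([ 1.65129265e-03,  5.58216576e-06, -1.04177150e-04, -4.33009075e-04,
       -4.43053638e-04,  2.36390456e-04, -2.21017279e-03]), 'joint_torque': array([ 3.89017032e-04, -6.67853522e+01,  9.84863900e-01, -3.14464223e+01,
       -6.05165795e-02,  4.27553023e-02,  1.12382318e-04]), 'tool_pos': array([ 6.24474796e-01, -7.27012246e-05,  2.25945920e-01]), 'ee_rot': array([ 3.14144228e+00,  1.60109312e-03, -1.01289132e-04]), 'ft_force': array([-0.53933062,  0.96720832,  0.01197869]), 'torque': array([-0.00544905, -0.02008   ,  0.02712546]), 'grip_width': 0.09219080754097074}
0.0188
scene {'mtx': array([[456.61060994,   0.        , 248.66719147],
       [  0.        , 456.61060994, 189.71370804],
       [  0.        ,   0.        ,   1.        ]]), 'origin': array([ 0.85768919, -0.47115314,  1.17739872]), 'rotation': array([-2.62816659,  0.00556942,  0.59960671])}
stand [237.5 234.6] 0.87
axle [238.5 201.6] 0.66
dial_fin [237.  183.6] 0.59
pan_in [238.6 231.6] 0.58
cups_mid [183.1 342.5] 0.68
lids_mid [237.7 201.4] 0.19
pitcher_mid [138.4 295.2] 0.82
tamper_mid [337.3 130.5] 0.65
side {'mtx': array([[458.64370297,   0.        , 244.79025923],
       [  0.        , 458.64370297, 188.32318981],
       [  0.        ,   0.        ,   1.        ]]), 'origin': array([-0.00158041,  0.96031425,  1.11068736]), 'rotation': array([-2.26731474,  0.01786208, -2.65173935])}
stand [252.9 219.2] 0.71
axle [254.4 176.3] 0.64
crank_grip [221.7 180.3] 0.54
dial_fin [254.4 151. ] 0.53
cups_mid [314.3 167.6] 0.51
lids_mid [200.  311.1] 0.68
pitcher_mid [313.6 166.8] 0.83
tamper_mid [158.1 298.6] 0.85
```

View pics/scene0.png

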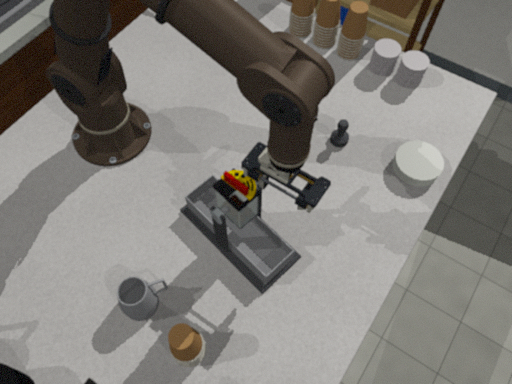

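View pics/side0.png

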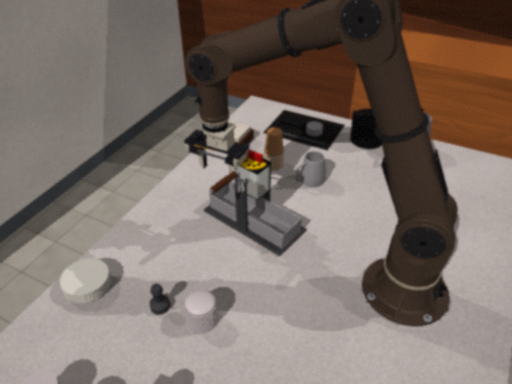

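```bash
cat > h.py <<'E'
from station import telemetry, optics, order, bot
import cv2,numpy as np
from scipy.spatial.transform import Rotation as R
def cal(c):
    k=optics.get_calibration(c); return k["mtx"],np.array(k["origin"]),R.from_euler("xyz",k["rotation"]).as_matrix()
def ray(c,uv):
    K,o,M=cal(c); d=np.linalg.inv(K)@np.array([uv[0],uv[1],1.]); return o,M@d
def atz(c,uv,z):
    o,d=ray(c,uv); return o+d*(z-o[2])/d[2]
def proj(c,P):
    K,o,M=cal(c); q=(np.atleast_2d(P)-o)@M; q=q@K.T; return q[:,:2]/q[:,2:]
def cloud(c,d):
    K,o,M=cal(c); v,u=np.mgrid[:384,:512]; p=np.stack([(u-K[0,2])/K[0,0]*d,(v-K[1,2])/K[1,1]*d,d],-1)
    return p@M.T+o
E
python3 - <<'E'
from h import *
for c,n,z in [("scene","stand",0),("side","stand",0),("scene","axle",.2),("side","axle",.2),("scene","dial_fin",.283),("side","dial_fin",.283),("scene","pan_in",.015),("side","crank_grip",.26),("side","pan_in",.015),("scene","crank_grip",.26)]:
    optics.get_image(c)
    r=optics.mark_of(c,n)
    for x in r[:2]: print(c,n,x["p"],np.round(atz(c,x["position"],z),4))
for c,b in [("scene",(170,130,310,300)),("side",(180,120,320,260))]:
    im,d=optics.get_image(c)
    a=im[b[1]:b[3],b[0]:b[2]]; cv2.imwrite(f"pics/{c}z.png",cv2.resize(a,None,fx=4.2,fy=4.2,interpolation=cv2.INTER_CUBIC)[:600])
    P=cloud(c,d); np.save(f"pics/{c}P.npy",P); np.save(f"pics/{c}I.npy",im)
    for n in ["stand","pan_in","dial_fin","crank_grip"]:
        for x in optics.masks_of(c,n)[:1]:
            m=x["mask"]&(d>0); q=P[m]
            print(c,n,x["p"],m.sum(),np.round(np.percentile(q,[2,50,98],axis=0),3).tolist())
E
```

```text
scene stand 0.57 [ 0.5379 -0.0639  0.    ]
side stand 0.84 [ 0.5402 -0.0543  0.    ]
side stand 0.2 [ 0.5354 -0.0601  0.    ]
scene axle 0.62 [ 0.5434 -0.062   0.2   ]
side axle 0.84 [ 0.5351 -0.0678  0.2   ]
scene dial_fin 0.84 [ 0.5349 -0.0555  0.283 ]
side dial_fin 0.66 [ 0.5263 -0.0652  0.283 ]
scene pan_in 0.71 [ 0.5289 -0.0721  0.015 ]
side crank_grip 0.7 [0.5642 0.0577 0.26  ]
side pan_in 0.91 [ 0.5339 -0.0658  0.015 ]
scene stand 0.6 3752 [[0.382, -0.154, 0.006], [0.541, -0.089, 0.169], [0.701, -0.006, 0.295]]
scene pan_in 0.59 3684 [[0.371, -0.138, 0.01], [0.579, -0.062, 0.017], [0.691, 0.011, 0.074]]
scene dial_fin 0.58 622 [[0.492, -0.068, 0.215], [0.539, -0.054, 0.267], [0.576, -0.018, 0.298]]
scene crank_grip 0.47 550 [[0.498, -0.068, 0.262], [0.541, -0.056, 0.268], [0.575, -0.022, 0.297]]
side stand 0.86 2491 [[0.375, -0.108, 0.009], [0.526, -0.015, 0.185], [0.672, 0.107, 0.288]]
side pan_in 0.93 2387 [[0.369, -0.136, 0.013], [0.488, -0.066, 0.034], [0.686, 0.022, 0.074]]
side dial_fin 0.55 318 [[0.493, -0.06, 0.263], [0.523, -0.047, 0.269], [0.556, -0.014, 0.298]]
side crank_grip 0.57 221 [[0.543, -0.062, 0.147], [0.556, 0.08, 0.269], [0.629, 0.124, 0.275]]
```

View pics/scenez.png

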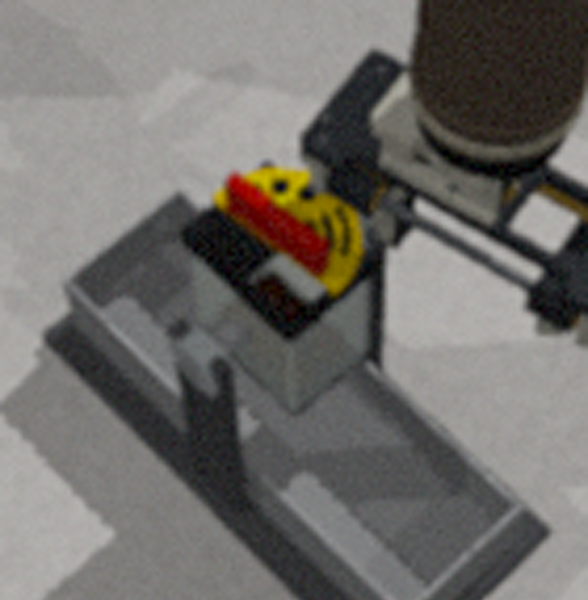

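View pics/sidez.png

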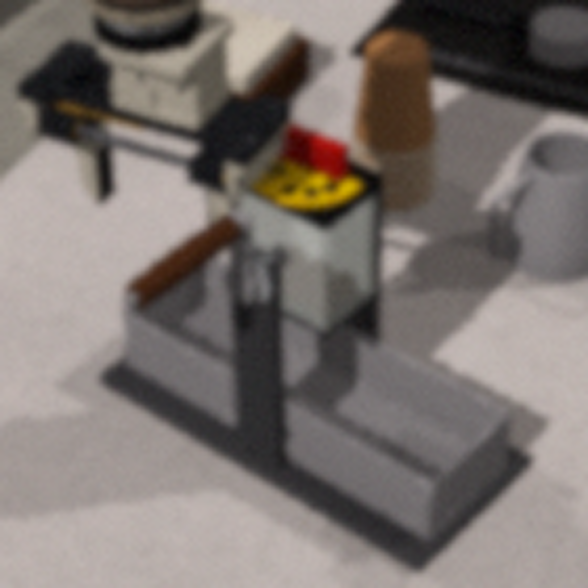

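```bash
python3 - <<'E'
from h import *
for c in ["scene","side"]:
    P=np.load(f"pics/{c}P.npy"); I=np.load(f"pics/{c}I.npy").astype(int)
    box=(P[...,0]>.33)&(P[...,0]<.74)&(P[...,1]>-.2)&(P[...,1]<.18)
    # base plate top z~.012
    def rect(m,nm):
        q=P[m][:,:2].astype(np.float32)
        if len(q)>20: print(c,nm,len(q),cv2.minAreaRect(q))
    rect(box&(P[...,2]>.009)&(P[...,2]<.016),"base")
    rect(box&(P[...,2]>.068)&(P[...,2]<.08),"rim")
    # yellow disc; red fin
    b,g,r=I[...,0],I[...,1],I[...,2]
    red=box&(r>120)&(g<60)&(P[...,2]>.2); yel=box&(r>120)&(g>100)&(b<80)&(P[...,2]>.2)
    print(c,"redtop z",np.percentile(P[red][:,2],[5,50,95]),red.sum(),"yel",np.percentile(P[yel][:,2],[5,50,95]) if yel.any() else 0)
    rt=red&(P[...,2]>.287)&(P[...,2]<.302); rect(rt,"fintop"); q=P[rt]; print(q.mean(0)); w,v=np.linalg.eigh(np.cov(q[:,:2].T)); print(v[:,1])
    rect(yel&(abs(P[...,2]-.267)<.006),"yel")
    for n in ["crank_grip"]:
        optics.get_image(c)
        for x in optics.masks_of(c,n)[:1]:
            m=x["mask"]&(P[...,2]>.245)&(P[...,2]<.28)&box; q=P[m]
            if m.sum()>20:
                print(q.mean(0)); rect(m,"grip"); w,v=np.linalg.eigh(np.cov(q[:,:2].T)); print(v[:,1],w)
E
```

```text
scene base 2436 ((0.5421735048294067, -0.02918902039527893), (0.2232881635427475, 0.34068217873573303), 76.20402526855469)
scene rim 346 ((0.5313038229942322, -0.06103914976119995), (0.13056762516498566, 0.32199373841285706), 78.83805847167969)
scene redtop z [0.29259595 0.29467303 0.29739923] 42 yel [0.26169698 0.26516295 0.27339621]
scene fintop 42 ((0.5184332728385925, -0.05846898630261421), (0.008909097872674465, 0.032487425953149796), 80.697998046875)
[ 0.51528808 -0.05799118  0.29480783]
[-0.99778448  0.06652915]
scene yel 173 ((0.5358409285545349, -0.04056718945503235), (0.04625006392598152, 0.09000492841005325), 83.58907318115234)
side base 851 ((0.539927065372467, 0.005434051156044006), (0.39139631390571594, 0.31279122829437256), 5.388057708740234)
side rim 288 ((0.5273333787918091, -0.05473640561103821), (0.13431806862354279, 0.3186081051826477), 75.70484161376953)
side redtop z [0.27267366 0.28874754 0.29820932] 53 yel [0.26312801 0.26715579 0.26968349]
side fintop 29 ((0.5128276944160461, -0.051246918737888336), (0.010487770661711693, 0.031818266957998276), 76.35879516601562)
[ 0.51136466 -0.05082535  0.2944255 ]
[-0.96473152  0.2632358 ]
side yel 90 ((0.5088330507278442, -0.03152507171034813), (0.04765472188591957, 0.04203815013170242), 79.84545135498047)
[0.55666813 0.07939003 0.26746586]
side grip 225 ((0.560413658618927, 0.07119251787662506), (0.11690501868724823, 0.03392840921878815), 85.67140197753906)
[0.20010596 0.97977426] [3.48989499e-05 9.32547805e-04]
```

send_rows:
  claw: [1, 1, 1, 1, 1]
  dp:
    - [0, 0, -45]
    - [0, 0, -90]
    - [0, 0, -140]
    - [-45, 30, -140]
    - [-92, 61, -140]
  twist: [8.5, 17, 25.5, 34, 42.5]

```text
time_s: 3.2
tool_pos: [0.5424, -0.0553, 0.3683]
ee_rot: [-3.139, -0.003, -0.746]
ft_force: [-0.4, -1.0, 0.2]
grip_width: 0.0919
```

send_rows:
  claw: [1, 1, 1, 1, 1]
  dp:
    - [0, 0, 0]
    - [0, 0, 0]
    - [0, 0, 0]
    - [0, 0, 0]
    - [0, 0, 0]
  twist: [8.5, 17, 25.5, 34, 42.5]

```text
time_s: 3.7
tool_pos: [0.5416, -0.0553, 0.3669]
ee_rot: [-3.141, 0.0, -1.49]
ft_force: [0.1, -0.4, -0.0]
grip_width: 0.0919
```

send_rows:
  claw: [1, 1, 1, 1]
  dp:
    - [0, 0, 0]
    - [0, 0, 0]
    - [0, 0, 0]
    - [0, 0, 0]
  twist: [8.2, 16.4, 16.4, 16.4]

```text
time_s: 4.1
tool_pos: [0.5416, -0.0552, 0.3668]
ee_rot: [-3.142, 0.0, -1.765]
ft_force: [-0.5, 0.2, -0.1]
grip_width: 0.0919
```

```bash
python3 - <<'E'
from h import *
s=telemetry.sense(); print(s["time_s"],s["tool_pos"],s["ee_rot"],s["qpos"])
im,d=optics.get_image("wrist"); cv2.imwrite("pics/w1.png",im); np.save("pics/w1P.npy",cloud("wrist",d)); np.save("pics/w1I.npy",im)
print(optics.get_calibration("wrist"))
P=np.load("pics/w1P.npy"); I=im.astype(int); b,g,r=I[...,0],I[...,1],I[...,2]
red=(r>110)&(g<60); 
for z in [red&(P[...,2]>.285)&(P[...,2]<.305),(r>110)&(g>90)&(b<80)&(abs(P[...,2]-.266)<.008)]:
    q=P[z]; print(len(q), np.median(q[:,2]) if len(q) else 0, cv2.minAreaRect(q[:,:2].astype(np.float32)) if len(q) else 0)
for n in ["crank_grip","stand","pan_in"]:
    for x in optics.masks_of("wrist",n)[:1]:
        q=P[x["mask"]&(d>0)]; print(n,x["p"],len(q),np.percentile(q,[2,50,98],axis=0).round(3).tolist())
E
```

```text
4.1 [ 0.54163515 -0.05515961  0.36678052] [-3.14153148e+00  2.13734996e-05 -1.76530054e+00] [-0.26347794  0.21471395  0.33829342  1.55864564 -0.07208881  1.38048193
 -1.68403682]
{'mtx': array([[302.38162828,   0.        , 253.30556528],
       [  0.        , 302.38162828, 195.88412023],
       [  0.        ,   0.        ,   1.        ]]), 'origin': array([ 0.62290289, -0.07256395,  0.52611514]), 'rotation': array([ 2.82617325e+00, -1.45512806e-04, -1.76605750e+00])}
938 0.29613990937329804 ((0.5308863520622253, -0.05921725928783417), (0.010749217122793198, 0.0686057060956955), 83.41229248046875)
2306 0.266333852973787 ((0.5369920134544373, -0.03723447769880295), (0.04453861713409424, 0.0921388640999794), 74.42822265625)
crank_grip 0.88 2663 [[0.544, 0.024, 0.261], [0.561, 0.07, 0.27], [0.576, 0.12, 0.273]]
stand 0.82 15610 [[0.488, -0.15, 0.012], [0.551, -0.043, 0.262], [0.675, 0.11, 0.296]]
pan_in 0.82 7520 [[0.37, -0.137, 0.014], [0.622, -0.078, 0.017], [0.69, 0.0, 0.074]]
```

View pics/w1.png

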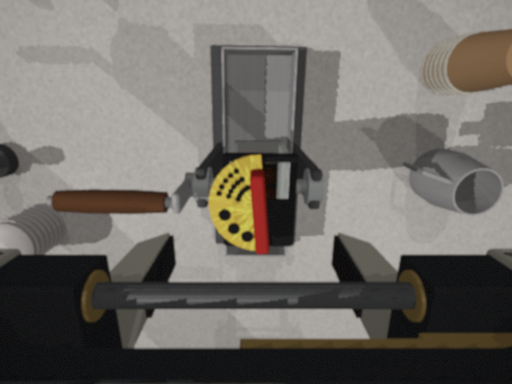

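```bash
python3 - <<'E'
from h import *
P=np.load("pics/w1P.npy")
for n in ["crank_grip","pan_in"]:
    m=optics.masks_of("wrist",n)[0]["mask"]
    if n=="crank_grip": m=m&(P[...,2]>.258)
    else: m=m&(P[...,2]>.068)&(P[...,2]<.08)
    q=P[m]; print(n,len(q),q.mean(0),cv2.minAreaRect(q[:,:2].astype(np.float32)))
    w,v=np.linalg.eigh(np.cov(q[:,:2].T)); print(v[:,1],np.degrees(np.arctan2(*v[::-1,1])))
    mm=cv2.erode(m.astype(np.uint8),np.ones((3,3)))
    u=np.argwhere(m); w,v=np.linalg.eigh(np.cov(u.T.astype(float))); print("px dir",v[::-1,1])
E
```

```text
crank_grip 2656 [0.56144748 0.07052318 0.27040655] ((0.5715416669845581, 0.020357497036457062), (0.058622729033231735, 0.20409029722213745), 12.904929161071777)
[0.15990996 0.98713161] 80.7983301711097
px dir [0.99988771 0.01498538]
pan_in 923 [ 0.58141109 -0.07131258  0.07251424] ((0.5294687747955322, -0.06050713360309601), (0.10409674793481827, 0.32012829184532166), 77.95851135253906)
[-0.97639998  0.21597011] 167.52755220913073
px dir [ 0.02734953 -0.99962593]
```

send_rows:
  claw: [0.2, 0.0, -0.2, -0.2, -0.2]
  dp:
    - [6, 10, 0]
    - [6, 10, 40]
    - [6, 10, 75]
    - [6, 10, 93]
    - [6, 10, 93]
  twist: [-4.5, -4.5, -4.5, -4.5, -4.5]
  squeeze: 20

```text
time_s: 4.9
tool_pos: [0.529, -0.0591, 0.2713]
ee_rot: [3.137, -0.001, -1.691]
ft_force: [0.4, 0.6, 0.7]
grip_width: 0.0565
```

```bash
python3 - <<'E'
from h import *
s=telemetry.sense(); print(s["time_s"],s["tool_pos"],s["ee_rot"],s["ft_force"],s["grip_width"])
im,d=optics.get_image("wrist"); cv2.imwrite("pics/w2.png",im)
E
```

```text
4.9 [ 0.52902775 -0.05905755  0.27130842] [ 3.13679036e+00 -7.02231262e-04 -1.69062993e+00] [0.44449136 0.56241449 0.68387984] 0.05650897113907114
```

View pics/w2.png

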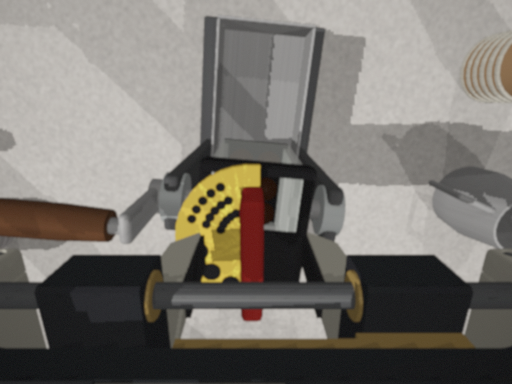

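send_rows:
  claw: [-1, -1, -1, -1, -1]
  dp:
    - [0, 0, 0]
    - [0, 0, 0]
    - [0, 0, 0]
    - [0, 0, 0]
    - [0, 0, 0]
  twist: [0, 0, 0, 0, 0]
  squeeze: 15

```text
time_s: 5.45
tool_pos: [0.5309, -0.0588, 0.2741]
ee_rot: [-3.141, 0.001, -1.691]
ft_force: [2.2, 14.9, 3.2]
grip_width: 0.0125
```

send_rows:
  claw: [-1, -1, -1, -1, -1]
  dp:
    - [-1, 0, 0]
    - [-1, 0, 0]
    - [-1, 0, 0]
    - [-1, 0, 0]
    - [-1, 0, 0]
  twist: [-4, -11, -18, -25, -32]

```text
time_s: 5.95
tool_pos: [0.5311, -0.0588, 0.2742]
ee_rot: [-3.141, -0.001, -1.128]
ft_force: [0.2, -2.0, 1.2]
grip_width: 0.0119
```

send_rows:
  claw: [-1, -1, -1, -1, -1]
  dp:
    - [0, 0, 0]
    - [0, 0, 0]
    - [0, 0, 0]
    - [0, 0, 0]
    - [0, 0, 0]
  twist: [-7, -14, -21, -28, -35]

```text
time_s: 6.45
tool_pos: [0.5315, -0.0592, 0.2742]
ee_rot: [3.141, -0.002, -0.518]
ft_force: [2.1, -2.4, -0.8]
grip_width: 0.012
```

send_rows:
  claw: [-1, -1, -1, -1, -1]
  dp:
    - [0, 0, 0]
    - [0, 0, 0]
    - [0, 0, 0]
    - [0, 0, 0]
    - [0, 0, 0]
  twist: [-7, -14, -17.6, -17.6, -17.6]

```text
time_s: 6.95
tool_pos: [0.5315, -0.0592, 0.2741]
ee_rot: [3.141, -0.002, -0.218]
ft_force: [2.9, -4.4, 0.7]
grip_width: 0.0122
```

send_rows:
  claw: [-0.3, -0.3, -0.3, -0.3, -0.3]
  dp:
    - [0, 0, 0]
    - [0, 0, 0]
    - [0, 0, -30]
    - [0, 0, -75]
    - [0, 0, -95]
  twist: [0, 0, 0, 0, 0]

```text
time_s: 7.45
tool_pos: [0.5314, -0.0577, 0.3722]
ee_rot: [-3.14, -0.003, -0.215]
ft_force: [0.1, -0.5, 0.3]
grip_width: 0.0321
```

```bash
python3 - <<'E'
from h import *
s=telemetry.sense(); print(s["time_s"],s["tool_pos"],s["ee_rot"],s["ft_force"],s["grip_width"])
im,d=optics.get_image("wrist"); cv2.imwrite("pics/w3.png",im); P=cloud("wrist",d)
im2,_=optics.get_image("scene"); cv2.imwrite("pics/s3.png",cv2.resize(im2[130:300,170:310],None,fx=3.5,fy=3.5,interpolation=cv2.INTER_CUBIC))
I=im.astype(int); b,g,r=I[...,0],I[...,1],I[...,2]
red=(r>110)&(g<60)
q=P[red&(P[...,2]>.285)&(P[...,2]<.305)]; print(len(q),cv2.minAreaRect(q[:,:2].astype(np.float32)))
m=optics.masks_of("wrist","crank_grip")
for x in m[:1]:
    q=P[x["mask"]&(P[...,2]>.255)];print(x["p"],len(q),np.percentile(q,[2,50,98],axis=0).round(3).tolist())
E
```

```text
7.45 [ 0.5313688  -0.05769627  0.37216096] [-3.14037507e+00 -3.08944263e-03 -2.15044141e-01] [ 0.12187503 -0.51808504  0.32512539] 0.03211064413169862
980 ((0.531411349773407, -0.05822517350316048), (0.06869854032993317, 0.010500587522983551), 78.05333709716797)
0.96 2678 [[0.543, 0.026, 0.264], [0.557, 0.062, 0.273], [0.572, 0.091, 0.276]]
```

View pics/w3.png

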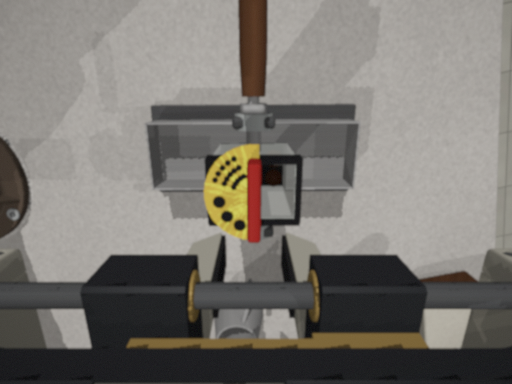

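View pics/s3.png

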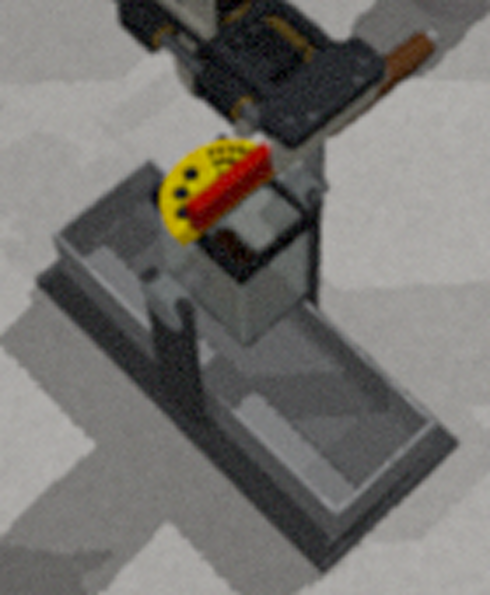

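send_rows:
  claw: [0.2, 0.2, 0.2, 0.2, 0.2]
  dp:
    - [-1, -45, 0]
    - [-1, -90, 0]
    - [-1, -130, 20]
    - [-1, -147, 50]
    - [-1, -147, 70]
  twist: [0, 0, 0, 0, 0]

```text
time_s: 8.1
tool_pos: [0.5595, 0.0898, 0.295]
ee_rot: [3.141, 0.005, -0.209]
ft_force: [-0.4, 0.8, -0.2]
grip_width: 0.0546
```

```bash
python3 - <<'E'
from h import *
s=telemetry.sense(); print(s["time_s"],s["tool_pos"],s["ee_rot"],s["ft_force"],s["grip_width"])
im,d=optics.get_image("wrist"); cv2.imwrite("pics/w4.png",im)
E
```

```text
8.1 [0.55950765 0.08982067 0.29499355] [ 3.14141204  0.00476367 -0.20942511] [-0.3662327   0.80445215 -0.23790141] 0.0546213016913767
```

View pics/w4.png

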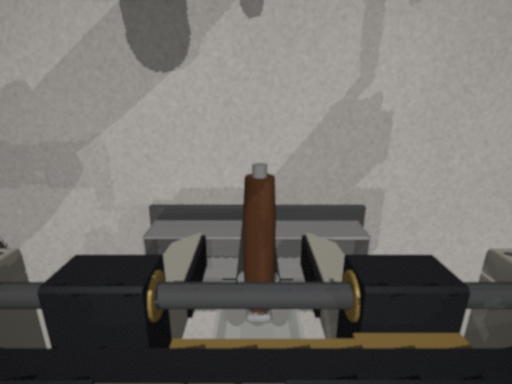

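send_rows:
  claw: [0.2, 0.2, 0.2, 0.2]
  dp:
    - [1, 0, 20]
    - [1, 0, 40]
    - [1, 0, 57]
    - [1, 0, 57]
  twist: [0, 0, 0, 0]

```text
time_s: 8.55
tool_pos: [0.5601, 0.0847, 0.2391]
ee_rot: [3.139, 0.005, -0.216]
ft_force: [-1.2, -0.3, -0.1]
grip_width: 0.0551
```

send_rows:
  claw: [-1, -1, -1, -1, -1]
  dp:
    - [0, 0, 0]
    - [0, 0, 0]
    - [0, 0, 0]
    - [0, 0, 0]
    - [0, 0, 0]
  twist: [0, 0, 0, 0, 0]
  squeeze: 30

```text
time_s: 9.05
tool_pos: [0.5624, 0.0854, 0.2422]
ee_rot: [-3.141, -0.001, -0.215]
ft_force: [2.0, 0.6, 1.5]
grip_width: 0.0199
```

```bash
python3 - <<'E'
import numpy as np
N=105; f=np.linspace(0,2*np.pi,N+1)
p=np.round(np.c_[-60*np.sin(f),60*(1-np.cos(f))],1)
for k in range(0,N,5): print(k//5+1, (p[k+1:k+6]-p[k]).round(1).tolist(), round(np.degrees(f[k+5])))
E
```

```text
1 [[-3.6, 0.1], [-7.2, 0.4], [-10.7, 1.0], [-14.2, 1.7], [-17.7, 2.7]] 17
2 [[-3.4, 1.1], [-6.7, 2.5], [-9.9, 4.0], [-13.1, 5.8], [-16.1, 7.7]] 34
3 [[-2.9, 2.1], [-5.7, 4.4], [-8.3, 6.9], [-10.8, 9.5], [-13.1, 12.2]] 51
4 [[-2.2, 2.9], [-4.1, 5.9], [-5.9, 9.0], [-7.5, 12.2], [-9.0, 15.5]] 69
5 [[-1.2, 3.4], [-2.2, 6.8], [-3.0, 10.3], [-3.6, 13.8], [-3.9, 17.4]] 86
6 [[-0.2, 3.6], [-0.1, 7.2], [0.1, 10.8], [0.6, 14.3], [1.3, 17.9]] 103
7 [[0.9, 3.4], [2.0, 6.8], [3.3, 10.2], [4.8, 13.4], [6.5, 16.6]] 120
8 [[1.9, 3.1], [4.0, 6.0], [6.2, 8.8], [8.6, 11.5], [11.2, 14.0]] 137
9 [[2.7, 2.3], [5.5, 4.5], [8.5, 6.6], [11.6, 8.4], [14.8, 10.1]] 154
10 [[3.2, 1.4], [6.6, 2.7], [10.0, 3.7], [13.5, 4.6], [17.1, 5.2]] 171
11 [[3.5, 0.5], [7.1, 0.7], [10.7, 0.7], [14.3, 0.5], [17.8, 0.0]] 189
12 [[3.6, -0.6], [7.1, -1.5], [10.5, -2.5], [13.9, -3.8], [17.1, -5.2]] 206
13 [[3.2, -1.7], [6.3, -3.5], [9.3, -5.6], [12.1, -7.8], [14.8, -10.1]] 223
14 [[2.6, -2.5], [5.0, -5.2], [7.2, -8.0], [9.3, -10.9], [11.2, -14.0]] 240
15 [[1.7, -3.2], [3.2, -6.4], [4.5, -9.8], [5.6, -13.2], [6.5, -16.6]] 257
16 [[0.7, -3.6], [1.2, -7.1], [1.4, -10.7], [1.5, -14.3], [1.3, -17.9]] 274
17 [[-0.3, -3.6], [-0.9, -7.1], [-1.7, -10.6], [-2.7, -14.0], [-3.9, -17.4]] 291
18 [[-1.5, -3.3], [-3.1, -6.5], [-4.9, -9.6], [-6.8, -12.6], [-9.0, -15.5]] 309
19 [[-2.3, -2.7], [-4.8, -5.3], [-7.4, -7.8], [-10.2, -10.1], [-13.1, -12.2]] 326
20 [[-3.0, -1.9], [-6.2, -3.7], [-9.4, -5.2], [-12.7, -6.6], [-16.1, -7.7]] 343
21 [[-3.5, -1.0], [-7.0, -1.7], [-10.5, -2.3], [-14.1, -2.6], [-17.7, -2.7]] 360
```

send_rows:
  claw: [-1, -1, -1, -1, -1]
  dp:
    - [-3.6, 0, 0.1]
    - [-7.2, 0, 0.4]
    - [-10.7, 0, 1.0]
    - [-14.2, 0, 1.7]
    - [-17.7, 0, 2.7]
  twist: [0, 0, 0, 0, 0]

```text
time_s: 9.55
tool_pos: [0.5447, 0.0892, 0.2393]
ee_rot: [-3.141, -0.001, -0.215]
ft_force: [3.3, -1.3, 3.8]
grip_width: 0.0202
```

send_rows:
  claw: [-1, -1, -1, -1, -1]
  dp:
    - [-3.4, 0, 1.1]
    - [-6.7, 0, 2.5]
    - [-9.9, 0, 4.0]
    - [-13.1, 0, 5.8]
    - [-16.1, 0, 7.7]
  twist: [0, 0, 0, 0, 0]

```text
time_s: 10.05
tool_pos: [0.5287, 0.0926, 0.2312]
ee_rot: [3.141, 0.0, -0.215]
ft_force: [2.2, -0.7, 3.3]
grip_width: 0.0198
```

send_rows:
  claw: [-1, -1, -1, -1, -1]
  dp:
    - [-2.9, 0, 2.1]
    - [-5.7, 0, 4.4]
    - [-8.3, 0, 6.9]
    - [-10.8, 0, 9.5]
    - [-13.1, 0, 12.2]
  twist: [0, 0, 0, 0, 0]

```text
time_s: 10.55
tool_pos: [0.5161, 0.0953, 0.2188]
ee_rot: [3.141, 0.0, -0.215]
ft_force: [2.6, -1.7, 1.6]
grip_width: 0.0204
```

```bash
python3 - <<'E'
from h import *
im,d=optics.get_image("scene"); im2,_=optics.get_image("side")
a=np.hstack([cv2.resize(im[130:300,170:310],(400,480)),cv2.resize(im2[110:260,180:320],(400,480))]); cv2.imwrite("pics/c1.png",a)
E
```

```text
(no output)
```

View pics/c1.png

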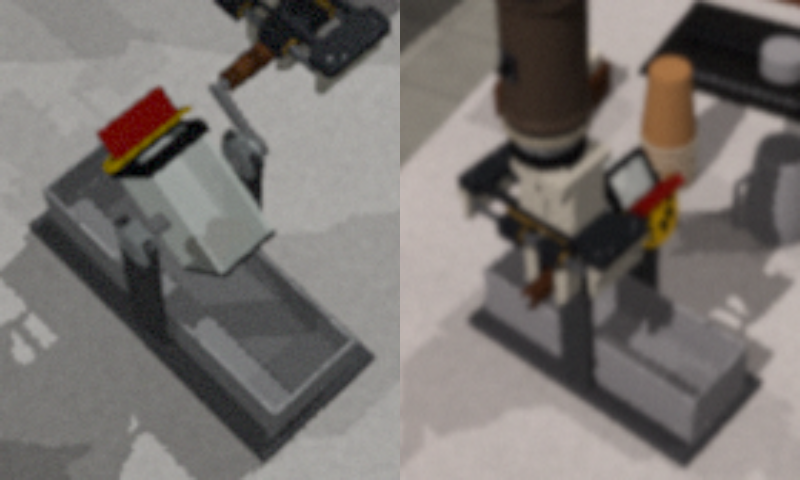

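The jar follows the crank, tilted about 50° towards the robot with the dial open. I'll continue.

send_rows:
  claw: [-1, -1, -1, -1, -1]
  dp:
    - [-2.2, 0, 2.9]
    - [-4.1, 0, 5.9]
    - [-5.9, 0, 9.0]
    - [-7.5, 0, 12.2]
    - [-9.0, 0, 15.5]
  twist: [0, 0, 0, 0, 0]

```text
time_s: 11.15
tool_pos: [0.5076, 0.0971, 0.2034]
ee_rot: [3.141, -0.0, -0.215]
ft_force: [3.5, -3.1, 2.4]
grip_width: 0.0201
```

send_rows:
  claw: [-1, -1, -1, -1, -1]
  dp:
    - [-1.2, 0, 3.4]
    - [-2.2, 0, 6.8]
    - [-3.0, 0, 10.3]
    - [-3.6, 0, 13.8]
    - [-3.9, 0, 17.4]
  twist: [0, 0, 0, 0, 0]

```text
time_s: 11.65
tool_pos: [0.504, 0.0979, 0.1861]
ee_rot: [3.142, -0.001, -0.215]
ft_force: [4.1, -3.0, 3.6]
grip_width: 0.0204
```

send_rows:
  claw: [-1, -1, -1, -1, -1]
  dp:
    - [-0.2, 0, 3.6]
    - [-0.1, 0, 7.2]
    - [0.1, 0, 10.8]
    - [0.6, 0, 14.3]
    - [1.3, 0, 17.9]
  twist: [0, 0, 0, 0, 0]

```text
time_s: 12.15
tool_pos: [0.5054, 0.0976, 0.1683]
ee_rot: [-3.142, -0.001, -0.215]
ft_force: [3.0, -5.3, 4.6]
grip_width: 0.0201
```

send_rows:
  claw: [-1, -1, -1, -1, -1]
  dp:
    - [0.9, 0, 3.4]
    - [2.0, 0, 6.8]
    - [3.3, 0, 10.2]
    - [4.8, 0, 13.4]
    - [6.5, 0, 16.6]
  twist: [0, 0, 0, 0, 0]

```text
time_s: 12.65
tool_pos: [0.5118, 0.0962, 0.1519]
ee_rot: [-3.141, -0.001, -0.215]
ft_force: [2.7, -3.7, 5.7]
grip_width: 0.0203
```

send_rows:
  claw: [-1, -1, -1, -1, -1]
  dp:
    - [1.9, 0, 3.1]
    - [4.0, 0, 6.0]
    - [6.2, 0, 8.8]
    - [8.6, 0, 11.5]
    - [11.2, 0, 14.0]
  twist: [0, 0, 0, 0, 0]

```text
time_s: 13.15
tool_pos: [0.5226, 0.0939, 0.138]
ee_rot: [-3.141, -0.001, -0.215]
ft_force: [1.8, -3.9, 7.8]
grip_width: 0.0201
```

send_rows:
  claw: [-1, -1, -1, -1, -1]
  dp:
    - [2.7, 0, 2.3]
    - [5.5, 0, 4.5]
    - [8.5, 0, 6.6]
    - [11.6, 0, 8.4]
    - [14.8, 0, 10.1]
  twist: [0, 0, 0, 0, 0]

```text
time_s: 13.65
tool_pos: [0.5368, 0.0909, 0.128]
ee_rot: [-3.141, -0.0, -0.215]
ft_force: [0.7, -3.4, 9.7]
grip_width: 0.0197
```

send_rows:
  claw: [-1, -1, -1, -1, -1]
  dp:
    - [3.2, 0, 1.4]
    - [6.6, 0, 2.7]
    - [10.0, 0, 3.7]
    - [13.5, 0, 4.6]
    - [17.1, 0, 5.2]
  twist: [0, 0, 0, 0, 0]

```text
time_s: 14.15
tool_pos: [0.5526, 0.0875, 0.1227]
ee_rot: [3.142, 0.001, -0.215]
ft_force: [-3.7, -2.5, 10.9]
grip_width: 0.02
```

```bash
python3 - <<'E'
from h import *
im,d=optics.get_image("scene"); im2,_=optics.get_image("side")
a=np.hstack([cv2.resize(im[130:300,170:310],(400,480)),cv2.resize(im2[110:260,180:320],(400,480))]); cv2.imwrite("pics/c2.png",a)
E
```

```text
(no output)
```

View pics/c2.png

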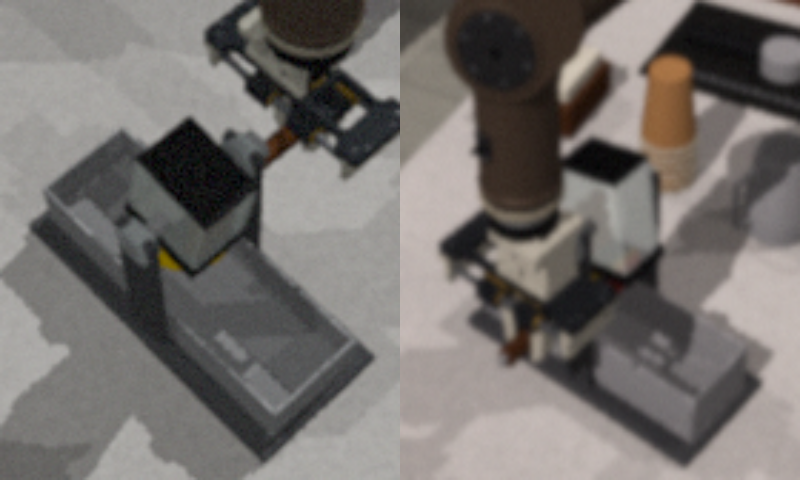

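send_rows:
  claw: [-1, -1, -1, -1, -1]
  dp:
    - [3.5, 0, 0.5]
    - [7.1, 0, 0.7]
    - [10.7, 0, 0.7]
    - [14.3, 0, 0.5]
    - [17.8, 0, 0.0]
  twist: [0, 0, 0, 0, 0]

```text
time_s: 14.75
tool_pos: [0.5687, 0.0841, 0.1222]
ee_rot: [3.141, 0.004, -0.214]
ft_force: [-5.9, -1.1, 9.4]
grip_width: 0.0206
```

send_rows:
  claw: [-1, -1, -1, -1, -1]
  dp:
    - [3.6, 0, -0.6]
    - [7.1, 0, -1.5]
    - [10.5, 0, -2.5]
    - [13.9, 0, -3.8]
    - [17.1, 0, -5.2]
  twist: [0, 0, 0, 0, 0]

```text
time_s: 15.25
tool_pos: [0.5842, 0.0808, 0.1264]
ee_rot: [3.141, 0.007, -0.214]
ft_force: [-5.8, -0.0, 1.9]
grip_width: 0.0202
```

send_rows:
  claw: [-1, -1, -1, -1, -1]
  dp:
    - [3.2, 0, -1.7]
    - [6.3, 0, -3.5]
    - [9.3, 0, -5.6]
    - [12.1, 0, -7.8]
    - [14.8, 0, -10.1]
  twist: [0, 0, 0, 0, 0]

```text
time_s: 15.75
tool_pos: [0.6014, 0.0771, 0.1372]
ee_rot: [3.141, 0.002, -0.214]
ft_force: [-3.3, 1.6, -4.6]
grip_width: 0.0199
```

```bash
python3 - <<'E'
from h import *
im,d=optics.get_image("scene"); im2,_=optics.get_image("side")
a=np.hstack([cv2.resize(im[130:300,170:310],(400,480)),cv2.resize(im2[110:260,180:320],(400,480))]); cv2.imwrite("pics/c3.png",a)
E
```

```text
(no output)
```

View pics/c3.png

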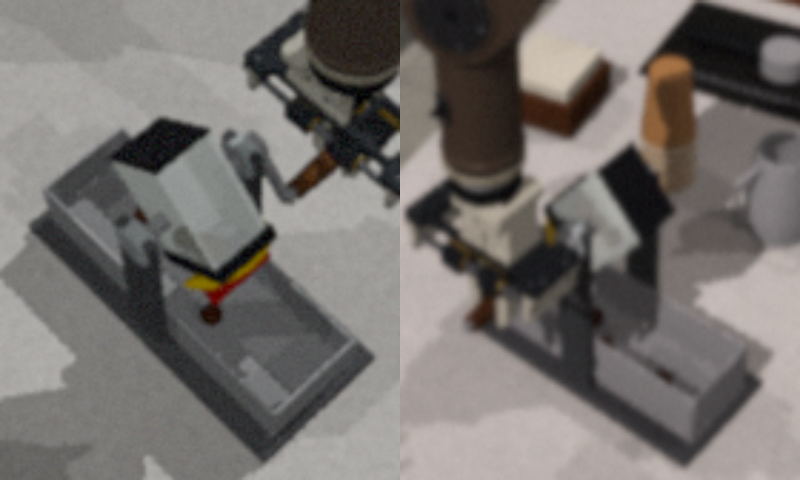

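send_rows:
  claw: [-1, -1, -1, -1, -1]
  dp:
    - [1.3, 0, -1.3]
    - [2.6, 0, -2.5]
    - [3.8, 0, -3.8]
    - [5.0, 0, -5.2]
    - [5.0, 0, -5.2]
  twist: [0, 0, 0, 0, 0]

```text
time_s: 16.35
tool_pos: [0.6073, 0.0759, 0.1433]
ee_rot: [-3.141, -0.001, -0.215]
ft_force: [-2.2, 2.4, -2.0]
grip_width: 0.0201
```

send_rows:
  claw: [-1, -1, -1, -1, -1]
  dp:
    - [1.1, 0, -1.4]
    - [2.2, 0, -2.8]
    - [4.3, 0, -5.7]
    - [5.3, 0, -7.2]
    - [6.2, 0, -8.8]
  twist: [0, 0, 0, 0, 0]

```text
time_s: 16.85
tool_pos: [0.6133, 0.0745, 0.152]
ee_rot: [-3.141, -0.0, -0.215]
ft_force: [-1.4, 4.3, -5.2]
grip_width: 0.0202
```

```bash
python3 - <<'E'
from h import *
im,d=optics.get_image("scene"); im2,_=optics.get_image("side")
a=np.hstack([cv2.resize(im[130:300,170:310],(400,480)),cv2.resize(im2[110:260,180:320],(400,480))]); cv2.imwrite("pics/c4.png",a)
E
```

View pics/c4.png

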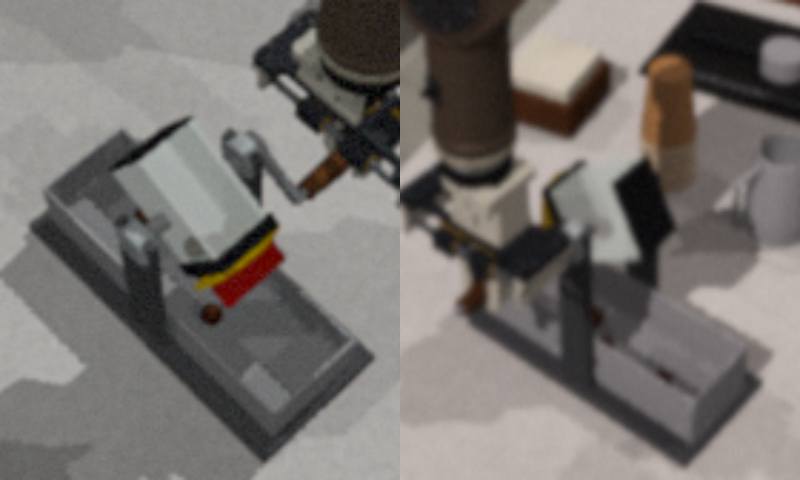

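```bash
python3 - <<'E'
from h import *
im,d=optics.get_image("scene"); im2,_=optics.get_image("side"); im3,_=optics.get_image("wrist")
cv2.imwrite("pics/c5a.png",cv2.resize(im[165:265,190:290],(600,600),interpolation=cv2.INTER_CUBIC))
cv2.imwrite("pics/c5b.png",cv2.resize(im2[130:250,205:305],(500,600),interpolation=cv2.INTER_CUBIC))
cv2.imwrite("pics/c5c.png",im3)
K=[]
for c in ["scene","side"]:
  for i in range(6):
    for x in optics.mark_of(c,f"ball{i}_center")[:6]: K.append((c,i,np.round(x["position"]).tolist(),round(x["p"],2)))
    break
print(K)
E
```

```text
[]
```

View pics/c5a.png

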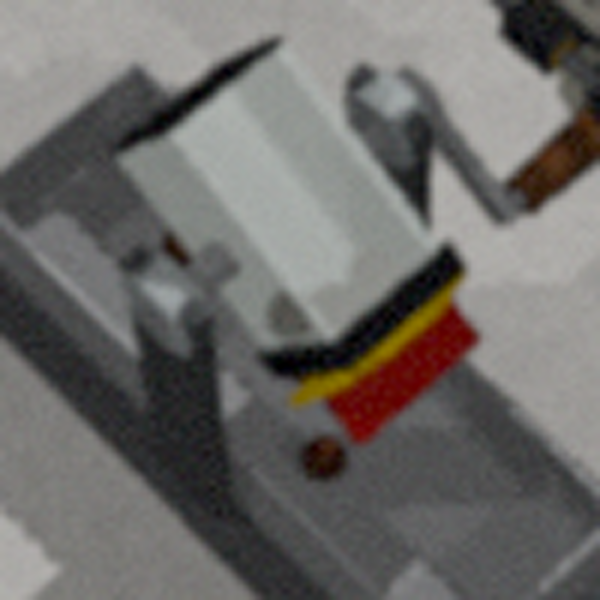

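View pics/c5b.png

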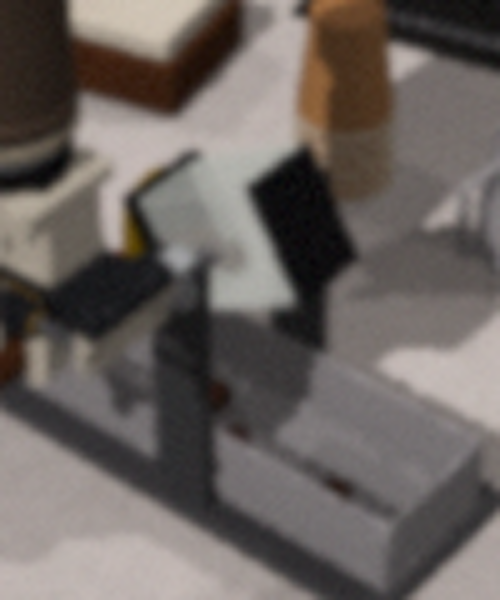

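View pics/c5c.png

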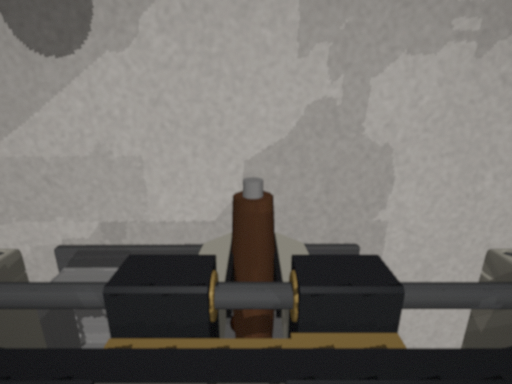

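send_rows:
  claw: [-1, -1, -1, -1, -1]
  dp:
    - [1.7, 0, -3.2]
    - [3.2, 0, -6.4]
    - [4.5, 0, -9.8]
    - [5.6, 0, -13.2]
    - [6.5, 0, -16.6]
  twist: [0, 0, 0, 0, 0]

```text
time_s: 17.7
tool_pos: [0.6197, 0.0732, 0.1685]
ee_rot: [-3.141, -0.0, -0.215]
ft_force: [1.5, 4.0, -6.4]
grip_width: 0.0202
```

send_rows:
  claw: [-1, -1, -1, -1, -1]
  dp:
    - [0.7, 0, -3.6]
    - [1.2, 0, -7.1]
    - [1.4, 0, -10.7]
    - [1.5, 0, -14.3]
    - [1.3, 0, -17.9]
  twist: [0, 0, 0, 0, 0]

```text
time_s: 18.2
tool_pos: [0.6212, 0.0729, 0.1865]
ee_rot: [-3.141, -0.001, -0.215]
ft_force: [1.6, 4.7, -6.9]
grip_width: 0.0202
```

send_rows:
  claw: [-1, -1, -1, -1, -1]
  dp:
    - [-0.3, 0, -3.6]
    - [-0.9, 0, -7.1]
    - [-1.7, 0, -10.6]
    - [-2.7, 0, -14.0]
    - [-3.9, 0, -17.4]
  twist: [0, 0, 0, 0, 0]

```text
time_s: 18.7
tool_pos: [0.6174, 0.0737, 0.2039]
ee_rot: [-3.141, -0.001, -0.215]
ft_force: [2.6, 4.7, -6.0]
grip_width: 0.02
```

send_rows:
  claw: [-1, -1, -1, -1, -1]
  dp:
    - [-1.5, 0, -3.3]
    - [-3.1, 0, -6.5]
    - [-4.9, 0, -9.6]
    - [-6.8, 0, -12.6]
    - [-9.0, 0, -15.5]
  twist: [0, 0, 0, 0, 0]

```text
time_s: 19.2
tool_pos: [0.6087, 0.0755, 0.2196]
ee_rot: [-3.141, -0.001, -0.215]
ft_force: [3.0, 4.5, -5.6]
grip_width: 0.0196
```

send_rows:
  claw: [-1, -1, -1, -1, -1]
  dp:
    - [-2.3, 0, -2.7]
    - [-4.8, 0, -5.3]
    - [-7.4, 0, -7.8]
    - [-10.2, 0, -10.1]
    - [-13.1, 0, -12.2]
  twist: [0, 0, 0, 0, 0]

```text
time_s: 19.7
tool_pos: [0.596, 0.0782, 0.2318]
ee_rot: [-3.141, -0.002, -0.215]
ft_force: [3.1, 4.6, -6.3]
grip_width: 0.02
```

send_rows:
  claw: [-1, -1, -1, -1, -1]
  dp:
    - [-3.0, 0, -1.9]
    - [-6.2, 0, -3.7]
    - [-9.4, 0, -5.2]
    - [-12.7, 0, -6.6]
    - [-16.1, 0, -7.7]
  twist: [0, 0, 0, 0, 0]

```text
time_s: 20.2
tool_pos: [0.5805, 0.0815, 0.2396]
ee_rot: [-3.141, -0.002, -0.215]
ft_force: [4.0, 4.3, -6.1]
grip_width: 0.0199
```

send_rows:
  claw: [-1, -1, -1, -1, -1]
  dp:
    - [-3.5, 0, -1.0]
    - [-7.0, 0, -1.7]
    - [-10.5, 0, -2.3]
    - [-14.1, 0, -2.6]
    - [-17.7, 0, -2.7]
  twist: [0, 0, 0, 0, 0]

```text
time_s: 20.7
tool_pos: [0.5636, 0.0851, 0.2424]
ee_rot: [-3.141, -0.003, -0.215]
ft_force: [6.1, 3.0, -6.3]
grip_width: 0.02
```

```bash
python3 - <<'E'
from h import *
im,d=optics.get_image("scene"); im2,_=optics.get_image("side")
a=np.hstack([cv2.resize(im[130:300,170:310],(400,480)),cv2.resize(im2[110:260,180:320],(400,480))]); cv2.imwrite("pics/c6.png",a)
E
```

```text
(no output)
```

View pics/c6.png

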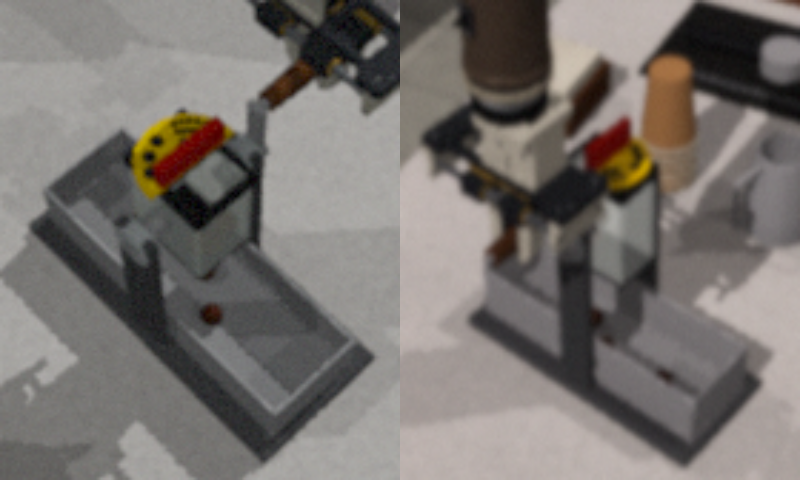

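send_rows:
  claw: [-1, -0.3, 0.2, 0.2, 0.2]
  dp:
    - [0, 0, 0]
    - [0, 0, 0]
    - [0, 0, 0]
    - [0, 0, 0]
    - [0, 0, 0]
  twist: [0, 0, 0, 0, 0]

```text
time_s: 21.3
tool_pos: [0.562, 0.0849, 0.2418]
ee_rot: [3.141, 0.0, -0.215]
ft_force: [1.6, -0.8, 0.5]
grip_width: 0.0477
```

send_rows:
  claw: [0.2, 0.2, 0.2, 0.2, 0.2]
  dp:
    - [0, 0, -30]
    - [0, 0, -75]
    - [0, 0, -120]
    - [0, 40, -150]
    - [0, 80, -180]
  twist: [0, 0, 0, 0, 0]

```text
time_s: 21.8
tool_pos: [0.5448, 0.0072, 0.4234]
ee_rot: [-3.141, -0.001, -0.212]
ft_force: [1.2, -1.2, -0.3]
grip_width: 0.055
```

send_rows:
  claw: [0.2, 0.2, 0.2]
  dp:
    - [20, 45, 0]
    - [30, 70, 0]
    - [30, 70, 0]
  twist: [0, 0, 0]

```text
time_s: 22.1
tool_pos: [0.5593, -0.0731, 0.4219]
ee_rot: [3.139, -0.001, -0.222]
ft_force: [-0.1, -0.2, 0.3]
grip_width: 0.0551
```

```bash
python3 - <<'E'
from h import *
s=telemetry.sense(); print(s["time_s"],s["tool_pos"],s["ft_force"])
im,d=optics.get_image("wrist"); cv2.imwrite("pics/w7.png",im); P=cloud("wrist",d)
I=im.astype(int); b,g,r=I[...,0],I[...,1],I[...,2]
q=P[(r>110)&(g<60)&(P[...,2]>.27)&(P[...,2]<.31)]; print(len(q),q.mean(0),cv2.minAreaRect(q[:,:2].astype(np.float32)))
im2,_=optics.get_image("scene"); im3,_=optics.get_image("side")
a=np.hstack([cv2.resize(im2[130:300,170:310],(400,480)),cv2.resize(im3[110:260,180:320],(400,480))]); cv2.imwrite("pics/c7.png",a)
E
```

```text
22.1 [ 0.55925456 -0.07308077  0.42187458] [-0.08599066 -0.17022825  0.25785074]
712 [ 0.53195184 -0.05359087  0.29567655] ((0.5309702157974243, -0.055511873215436935), (0.06935865432024002, 0.011070376262068748), 78.05170440673828)
```

View pics/w7.png

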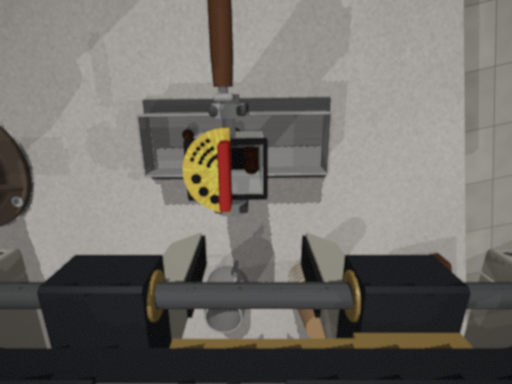

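View pics/c7.png

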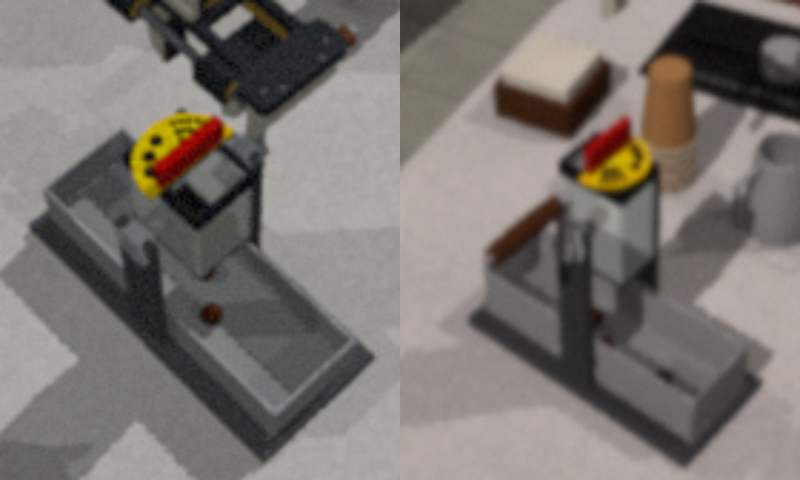

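```bash
python3 - <<'E'
from h import *
im,d=optics.get_image("wrist"); P=cloud("wrist",d)
cv2.imwrite("pics/w8.png",cv2.resize(im[90:220,130:340],(800,495),interpolation=cv2.INTER_CUBIC))
for n in ["ball0_center"]:
    for x in optics.masks_of("wrist",n)[:8]:
        m=x["mask"]; print(np.round(x["position"]),round(x["p"],2),m.sum(),np.median(P[m],axis=0).round(3), P[m][:,2].min().round(3))
for r in range(146,176,4): print(r,[tuple(P[r,c].round(3)) for c in range(242,262,6)])
print(P[135,188],P[140,190])
E
```

```text
[253. 170.] 0.54 188 [ 0.554 -0.077  0.181] 0.148
146 [(np.float64(0.553), np.float64(-0.03), np.float64(0.26)), (np.float64(0.559), np.float64(-0.031), np.float64(0.259)), (np.float64(0.566), np.float64(-0.033), np.float64(0.26)), (np.float64(0.572), np.float64(-0.034), np.float64(0.259))]
150 [(np.float64(0.552), np.float64(-0.034), np.float64(0.262)), (np.float64(0.559), np.float64(-0.035), np.float64(0.262)), (np.float64(0.565), np.float64(-0.037), np.float64(0.26)), (np.float64(0.571), np.float64(-0.038), np.float64(0.261))]
154 [(np.float64(0.576), np.float64(0.015), np.float64(0.581)), (np.float64(0.553), np.float64(-0.053), np.float64(0.179)), (np.float64(0.561), np.float64(-0.055), np.float64(0.18)), (np.float64(0.568), np.float64(-0.061), np.float64(0.155))]
158 [(np.float64(0.541), np.float64(-0.063), np.float64(0.145)), (np.float64(0.551), np.float64(-0.061), np.float64(0.164)), (np.float64(0.559), np.float64(-0.063), np.float64(0.167)), (np.float64(0.567), np.float64(-0.067), np.float64(0.156))]
162 [(np.float64(0.54), np.float64(-0.069), np.float64(0.145)), (np.float64(
[... 272 characters left out ...]
.float64(0.178)), (np.float64(0.558), np.float64(-0.071), np.float64(0.18)), (np.float64(0.565), np.float64(-0.078), np.float64(0.157))]
170 [(np.float64(0.537), np.float64(-0.08), np.float64(0.146)), (np.float64(0.549), np.float64(-0.074), np.float64(0.181)), (np.float64(0.557), np.float64(-0.076), np.float64(0.183)), (np.float64(0.564), np.float64(-0.079), np.float64(0.176))]
174 [(np.float64(0.536), np.float64(-0.086), np.float64(0.146)), (np.float64(0.547), np.float64(-0.08), np.float64(0.182)), (np.float64(0.555), np.float64(-0.081), np.float64(0.183)), (np.float64(0.562), np.float64(-0.089), np.float64(0.158))]
[ 0.44811569 -0.02200796  0.03601926] [ 0.44958063 -0.0311121   0.03780407]
```

View pics/w8.png

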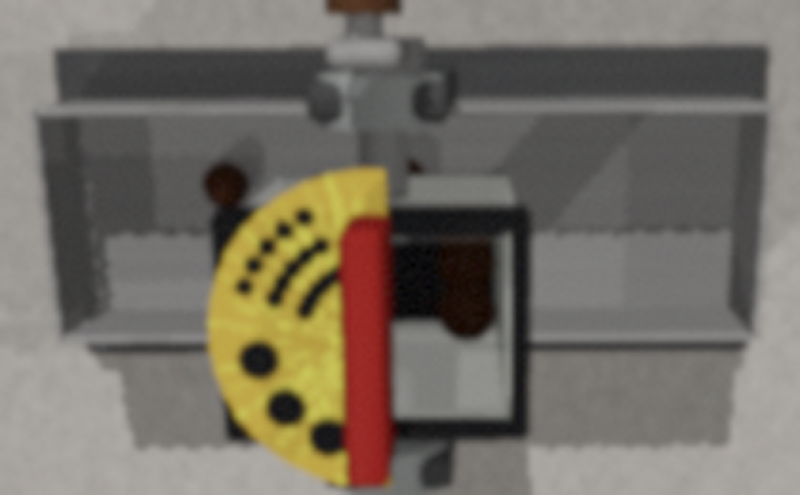

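send_rows:
  claw: [0.2, 0.2, 0.2, 0.2, 0.2]
  dp:
    - [-20, -45, 0]
    - [-30, -90, 10]
    - [-30, -130, 30]
    - [-30, -150, 70]
    - [-30, -150, 115]
  twist: [0, 0, 0, 0, 0]

```text
time_s: 22.85
tool_pos: [0.5623, 0.0916, 0.3063]
ee_rot: [-3.138, -0.002, -0.207]
ft_force: [0.5, 0.2, -1.5]
grip_width: 0.0549
```

send_rows:
  claw: [0.2, 0.2, 0.2, 0.2, 0.2]
  dp:
    - [0, 0, 10]
    - [0, 0, 35]
    - [0, 0, 55]
    - [0, 0, 65]
    - [0, 0, 65]
  twist: [0, 0, 0, 0, 0]

```text
time_s: 23.35
tool_pos: [0.5619, 0.0853, 0.2417]
ee_rot: [3.141, 0.001, -0.215]
ft_force: [1.0, 0.2, -0.3]
grip_width: 0.0552
```

send_rows:
  claw: [-1, -1, -1, -1, -1]
  dp:
    - [0, 0, 0]
    - [0, 0, 0]
    - [0, 0, 0]
    - [0, 0, 0]
    - [0, 0, 0]
  twist: [0, 0, 0, 0, 0]

```text
time_s: 23.85
tool_pos: [0.5626, 0.0854, 0.2422]
ee_rot: [-3.141, -0.001, -0.215]
ft_force: [-0.5, 0.5, 0.5]
grip_width: 0.02
```

```bash
python3 - <<'E'
import numpy as np
# reversed: from psi=360 down to 270 at ~6deg/row, 270->235 slower 1.4deg/row, then down to 150 at 4deg/row
a=list(np.linspace(360,280,16))+list(np.linspace(280,240,26))[1:]+list(np.linspace(240,150,26))[1:]
a=np.radians(a); p=np.round(np.c_[-60*np.sin(a),60*(1-np.cos(a))],1)
for k in range(0,len(a)-1,5): print(k//5+1,(p[k+1:k+6]-p[k]).round(1).tolist(),round(np.degrees(a[min(k+5,len(a)-1)])))
E
```

```text
1 [[5.6, 0.3], [11.1, 1.0], [16.5, 2.3], [21.8, 4.1], [26.9, 6.4]] 333
2 [[4.9, 2.7], [9.5, 5.9], [13.8, 9.5], [17.7, 13.5], [21.2, 17.8]] 307
3 [[3.1, 4.6], [5.8, 9.5], [8.0, 14.6], [9.8, 19.9], [11.0, 25.4]] 280
4 [[0.3, 1.6], [0.5, 3.3], [0.7, 5.0], [0.8, 6.6], [0.9, 8.3]] 272
5 [[0.0, 1.7], [0.0, 3.4], [-0.1, 5.0], [-0.2, 6.7], [-0.3, 8.4]] 264
6 [[-0.2, 1.6], [-0.5, 3.3], [-0.8, 4.9], [-1.1, 6.6], [-1.5, 8.2]] 256
7 [[-0.4, 1.6], [-0.9, 3.2], [-1.4, 4.8], [-2.0, 6.4], [-2.6, 8.0]] 248
8 [[-0.6, 1.5], [-1.3, 3.0], [-2.0, 4.6], [-2.8, 6.0], [-3.6, 7.5]] 240
9 [[-2.0, 3.2], [-4.2, 6.3], [-6.6, 9.2], [-9.1, 12.0], [-11.9, 14.6]] 222
10 [[-2.8, 2.4], [-5.9, 4.7], [-9.0, 6.7], [-12.3, 8.6], [-15.7, 10.2]] 204
11 [[-3.5, 1.4], [-7.1, 2.6], [-10.7, 3.6], [-14.4, 4.4], [-18.1, 4.9]] 186
12 [[-3.8, 0.2], [-7.6, 0.3], [-11.3, 0.1], [-15.1, -0.3], [-18.8, -1.0]] 168
13 [[-3.6, -0.9], [-7.2, -2.0], [-10.8, -3.4], [-14.2, -5.0], [-17.5, -6.7]] 150
```

send_rows:
  claw: [-1, -1, -1, -1, -1]
  dp:
    - [5.6, 0, 0.3]
    - [11.1, 0, 1.0]
    - [16.5, 0, 2.3]
    - [21.8, 0, 4.1]
    - [26.9, 0, 6.4]
  twist: [0, 0, 0, 0, 0]

```text
time_s: 24.35
tool_pos: [0.5891, 0.0798, 0.2356]
ee_rot: [-3.141, -0.001, -0.215]
ft_force: [-2.2, 1.0, 5.2]
grip_width: 0.0199
```

send_rows:
  claw: [-1, -1, -1, -1, -1]
  dp:
    - [4.9, 0, 2.7]
    - [9.5, 0, 5.9]
    - [13.8, 0, 9.5]
    - [17.7, 0, 13.5]
    - [21.2, 0, 17.8]
  twist: [0, 0, 0, 0, 0]

```text
time_s: 24.85
tool_pos: [0.61, 0.0753, 0.2175]
ee_rot: [-3.141, -0.001, -0.215]
ft_force: [-0.4, 1.1, 4.5]
grip_width: 0.0201
```

send_rows:
  claw: [-1, -1, -1, -1, -1]
  dp:
    - [3.1, 0, 4.6]
    - [5.8, 0, 9.5]
    - [8.0, 0, 14.6]
    - [9.8, 0, 19.9]
    - [11.0, 0, 25.4]
  twist: [0, 0, 0, 0, 0]

```text
time_s: 25.35
tool_pos: [0.6205, 0.073, 0.1918]
ee_rot: [-3.141, -0.001, -0.215]
ft_force: [3.4, 2.8, 3.3]
grip_width: 0.0203
```

send_rows:
  claw: [-1, -1, -1, -1, -1]
  dp:
    - [0.3, 0, 1.6]
    - [0.5, 0, 3.3]
    - [0.7, 0, 5.0]
    - [0.8, 0, 6.6]
    - [0.9, 0, 8.3]
  twist: [0, 0, 0, 0, 0]

```text
time_s: 25.85
tool_pos: [0.6212, 0.0729, 0.1837]
ee_rot: [-3.141, -0.001, -0.215]
ft_force: [4.4, 3.1, 3.6]
grip_width: 0.0202
```

send_rows:
  claw: [-1, -1, -1, -1, -1]
  dp:
    - [0.0, 0, 1.7]
    - [0.0, 0, 3.4]
    - [-0.1, 0, 5.0]
    - [-0.2, 0, 6.7]
    - [-0.3, 0, 8.4]
  twist: [0, 0, 0, 0, 0]

```text
time_s: 26.35
tool_pos: [0.6208, 0.073, 0.1753]
ee_rot: [-3.141, -0.001, -0.214]
ft_force: [4.1, 2.3, 2.3]
grip_width: 0.0201
```

send_rows:
  claw: [-1, -1, -1, -1, -1]
  dp:
    - [-0.2, 0, 1.6]
    - [-0.5, 0, 3.3]
    - [-0.8, 0, 4.9]
    - [-1.1, 0, 6.6]
    - [-1.5, 0, 8.2]
  twist: [0, 0, 0, 0, 0]

```text
time_s: 26.85
tool_pos: [0.6193, 0.0733, 0.167]
ee_rot: [-3.141, -0.001, -0.215]
ft_force: [5.4, 2.4, 3.2]
grip_width: 0.0202
```

send_rows:
  claw: [-1, -1, -1, -1, -1]
  dp:
    - [-0.4, 0, 1.6]
    - [-0.9, 0, 3.2]
    - [-1.4, 0, 4.8]
    - [-2.0, 0, 6.4]
    - [-2.6, 0, 8.0]
  twist: [0, 0, 0, 0, 0]

```text
time_s: 27.35
tool_pos: [0.6166, 0.0738, 0.1589]
ee_rot: [-3.141, -0.0, -0.214]
ft_force: [4.2, 2.2, 1.3]
grip_width: 0.0203
```

send_rows:
  claw: [-1, -1, -1, -1, -1]
  dp:
    - [-0.6, 0, 1.5]
    - [-1.3, 0, 3.0]
    - [-2.0, 0, 4.6]
    - [-2.8, 0, 6.0]
    - [-3.6, 0, 7.5]
  twist: [0, 0, 0, 0, 0]

```text
time_s: 27.85
tool_pos: [0.613, 0.0746, 0.1515]
ee_rot: [-3.141, -0.0, -0.215]
ft_force: [3.8, 3.6, 2.0]
grip_width: 0.0204
```

```bash
python3 - <<'E'
from h import *
im,d=optics.get_image("scene"); im2,_=optics.get_image("side")
a=np.hstack([cv2.resize(im[130:300,170:310],(400,480)),cv2.resize(im2[110:260,180:320],(400,480))]); cv2.imwrite("pics/c8.png",a)
E
```

```text
(no output)
```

View pics/c8.png

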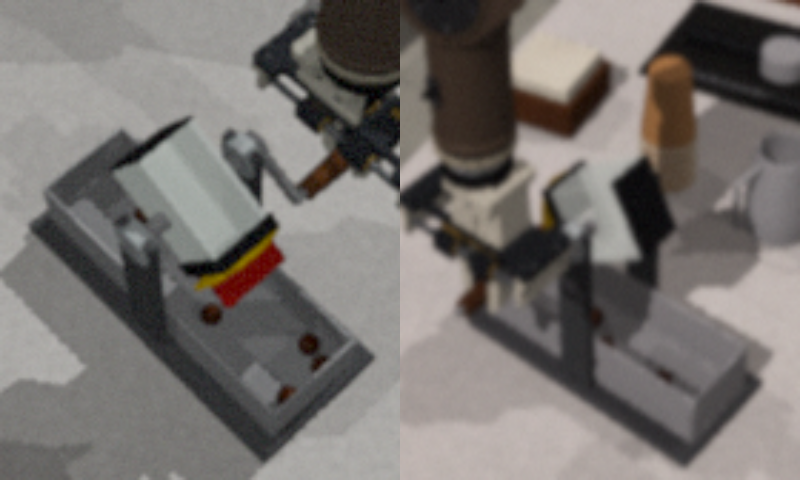

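send_rows:
  claw: [-1, -1, -1, -1, -1]
  dp:
    - [1.7, 0, -3.2]
    - [3.2, 0, -6.4]
    - [4.5, 0, -9.8]
    - [5.6, 0, -13.2]
    - [6.5, 0, -16.6]
  twist: [0, 0, 0, 0, 0]

```text
time_s: 28.45
tool_pos: [0.6191, 0.0733, 0.1669]
ee_rot: [3.141, 0.001, -0.214]
ft_force: [7.0, 3.8, -8.4]
grip_width: 0.0202
```

send_rows:
  claw: [-1, -1, -1, -1, -1]
  dp:
    - [0.7, 0, -3.6]
    - [1.2, 0, -7.1]
    - [1.4, 0, -10.7]
    - [1.5, 0, -14.3]
    - [1.3, 0, -17.9]
  twist: [0, 0, 0, 0, 0]

```text
time_s: 28.95
tool_pos: [0.621, 0.0729, 0.1853]
ee_rot: [-3.141, -0.0, -0.215]
ft_force: [9.5, 4.3, -5.9]
grip_width: 0.0201
```

send_rows:
  claw: [-1, -1, -1, -1, -1]
  dp:
    - [-0.3, 0, -3.6]
    - [-0.9, 0, -7.1]
    - [-1.7, 0, -10.6]
    - [-2.7, 0, -14.0]
    - [-3.9, 0, -17.4]
  twist: [0, 0, 0, 0, 0]

```text
time_s: 29.45
tool_pos: [0.6174, 0.0737, 0.2031]
ee_rot: [-3.141, -0.001, -0.215]
ft_force: [8.4, 2.6, -2.7]
grip_width: 0.0204
```

send_rows:
  claw: [-1, -1, -1, -1, -1]
  dp:
    - [-1.5, 0, -3.3]
    - [-3.1, 0, -6.5]
    - [-4.9, 0, -9.6]
    - [-6.8, 0, -12.6]
    - [-9.0, 0, -15.5]
  twist: [0, 0, 0, 0, 0]

```text
time_s: 29.95
tool_pos: [0.6088, 0.0755, 0.2189]
ee_rot: [-3.141, -0.002, -0.215]
ft_force: [8.9, 3.3, -0.5]
grip_width: 0.0203
```

send_rows:
  claw: [-1, -1, -1, -1, -1]
  dp:
    - [-2.3, 0, -2.7]
    - [-4.8, 0, -5.3]
    - [-7.4, 0, -7.8]
    - [-10.2, 0, -10.1]
    - [-13.1, 0, -12.2]
  twist: [0, 0, 0, 0, 0]

```text
time_s: 30.45
tool_pos: [0.596, 0.0782, 0.2314]
ee_rot: [-3.141, -0.002, -0.215]
ft_force: [7.1, 2.8, 1.3]
grip_width: 0.0203
```

send_rows:
  claw: [-1, -1, -1, -1, -1]
  dp:
    - [-3.0, 0, -1.9]
    - [-6.2, 0, -3.7]
    - [-9.4, 0, -5.2]
    - [-12.7, 0, -6.6]
    - [-16.1, 0, -7.7]
  twist: [0, 0, 0, 0, 0]

```text
time_s: 30.95
tool_pos: [0.5802, 0.0816, 0.2393]
ee_rot: [-3.141, -0.002, -0.215]
ft_force: [7.1, 2.4, 3.3]
grip_width: 0.02
```

send_rows:
  claw: [-1, -1, -1, -1, -1]
  dp:
    - [-3.5, 0, -1.0]
    - [-7.0, 0, -1.7]
    - [-10.5, 0, -2.3]
    - [-14.1, 0, -2.6]
    - [-17.7, 0, -2.7]
  twist: [0, 0, 0, 0, 0]

```text
time_s: 31.45
tool_pos: [0.5627, 0.0853, 0.242]
ee_rot: [-3.141, -0.002, -0.215]
ft_force: [5.3, 2.8, 4.0]
grip_width: 0.0201
```

send_rows:
  claw: [-1, -0.3, 0.2, 0.2, 0.2]
  dp:
    - [0, 0, 0]
    - [0, 0, 0]
    - [0, 0, 0]
    - [0, 0, 0]
    - [0, 0, 0]
  twist: [0, 0, 0, 0, 0]

```text
time_s: 31.95
tool_pos: [0.5616, 0.085, 0.2412]
ee_rot: [3.141, 0.001, -0.215]
ft_force: [0.3, -0.5, -1.1]
grip_width: 0.0475
```

send_rows:
  claw: [0.2, 0.2, 0.2, 0.2, 0.2]
  dp:
    - [0, 0, -30]
    - [0, 0, -75]
    - [0, 0, -120]
    - [0, 40, -150]
    - [0, 80, -180]
  twist: [0, 0, 0, 0, 0]

```text
time_s: 32.45
tool_pos: [0.5447, 0.0072, 0.4231]
ee_rot: [-3.141, -0.0, -0.212]
ft_force: [0.1, -0.8, 0.3]
grip_width: 0.0548
```

send_rows:
  claw: [0.2, 0.2, 0.2]
  dp:
    - [20, 45, 0]
    - [30, 70, 0]
    - [30, 70, 0]
  twist: [0, 0, 0]

```text
time_s: 32.75
tool_pos: [0.5592, -0.073, 0.4215]
ee_rot: [3.139, 0.0, -0.222]
ft_force: [-0.5, -0.0, 0.1]
grip_width: 0.0546
```

```bash
python3 - <<'E'
from h import *
s=telemetry.sense(); print(s["time_s"],s["tool_pos"],s["ft_force"])
im,d=optics.get_image("wrist"); P=cloud("wrist",d)
cv2.imwrite("pics/w9.png",cv2.resize(im[90:220,130:340],(800,495),interpolation=cv2.INTER_CUBIC))
I=im.astype(int); b,g,r=I[...,0],I[...,1],I[...,2]
q=P[(r>110)&(g<60)&(P[...,2]>.27)&(P[...,2]<.31)]; print(len(q),q.mean(0),cv2.minAreaRect(q[:,:2].astype(np.float32)))
print(P[154:190:5,248:262:6,2].round(3))
im2,_=optics.get_image("scene"); im3,_=optics.get_image("side")
a=np.hstack([cv2.resize(im2[130:300,170:310],(400,480)),cv2.resize(im3[110:260,180:320],(400,480))]); cv2.imwrite("pics/c9.png",a)
E
```

```text
32.75 [ 0.55915643 -0.07301993  0.42154853] [-0.4796377  -0.01684456  0.0986394 ]
720 [ 0.5305242  -0.05332286  0.29570716] ((0.529844343662262, -0.05480428412556648), (0.06866145879030228, 0.010707038454711437), 78.17622375488281)
[[0.146 0.145 0.208]
 [0.147 0.147 0.206]
 [0.145 0.145 0.202]
 [0.146 0.145 0.199]
 [0.172 0.175 0.195]
 [0.2   0.201 0.199]
 [0.224 0.224 0.224]
 [0.246 0.245 0.246]]
```

View pics/w9.png

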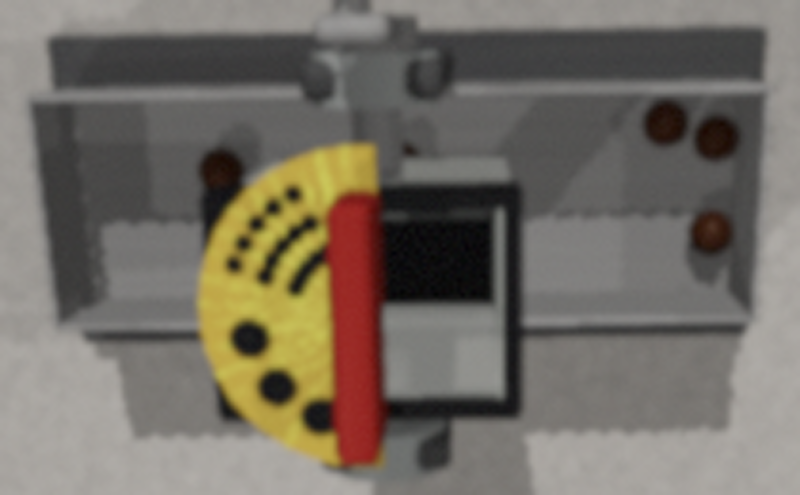

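View pics/c9.png

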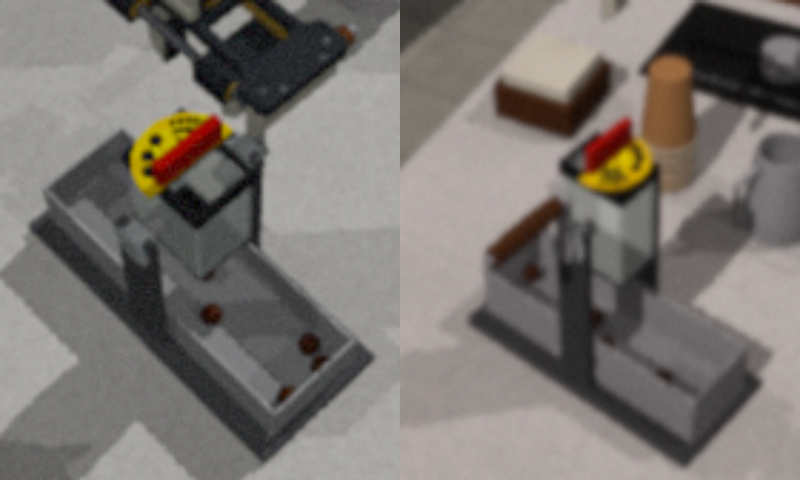

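```bash
python3 - <<'E'
from h import *
a=np.radians(-12); M=np.array([[np.cos(a),np.sin(a)],[-np.sin(a),np.cos(a)]])
def show(c,uv):
    p=atz(c,uv,.026); print(c,np.round(uv,1),p.round(3),"stand",(M@(p[:2]-[.531,-.0585])).round(3))
for u,v in [(212,315),(210,273),(310,343),(318,363),(285,393)]: show("scene",(170+u*.35,130+v*170/480))
for u,v in [(590,312),(597,318),(608,340),(665,375),(530,270)]: show("side",(180+(u-400)*.35,110+v*150/480))
for u,v in [(220,168),(408,150),(665,122),(715,137),(710,232)]: show("wrist",(130+u*210/800,90+v*130/495))
im2,_=optics.get_image("scene"); im3,_=optics.get_image("side")
cv2.imwrite("pics/z1.png",cv2.resize(im2[185:265,195:295],(750,600),interpolation=cv2.INTER_CUBIC))
cv2.imwrite("pics/z2.png",cv2.resize(im3[170:250,205:305],(750,600),interpolation=cv2.INTER_CUBIC))
E
```

```text
scene [244.2 241.6] [ 0.567 -0.079  0.026] stand [ 0.04  -0.013]
scene [243.5 226.7] [ 0.54  -0.044  0.026] stand [0.006 0.016]
scene [278.5 251.5] [ 0.66  -0.051  0.026] stand [0.125 0.034]
scene [281.3 258.6] [ 0.677 -0.064  0.026] stand [0.144 0.025]
scene [269.8 269.2] [ 0.668 -0.106  0.026] stand [ 0.144 -0.018]
side [246.5 207.5] [ 0.571 -0.085  0.026] stand [ 0.045 -0.018]
side [249.  209.4] [ 0.559 -0.081  0.026] stand [ 0.032 -0.016]
side [252.8 216.2] [ 0.531 -0.056  0.026] stand [-0.001  0.003]
side [272.8 227.2] [ 0.447 -0.039  0.026] stand [-0.086  0.002]
side [225.5 194.4] [ 0.672 -0.113  0.026] stand [ 0.15  -0.024]
wrist [187.8 134.1] [ 0.446 -0.021  0.026] stand [-0.091  0.018]
wrist [237.1 129.4] [ 0.535 -0.032  0.026] stand [-0.002  0.026]
wrist [304.6 122. ] [ 0.656 -0.045  0.026] stand [0.119 0.039]
wrist [317.7 126. ] [ 0.677 -0.057  0.026] stand [0.143 0.032]
wrist [316.4 150.9] [ 0.668 -0.101  0.026] stand [ 0.143 -0.013]
```

View pics/z1.png

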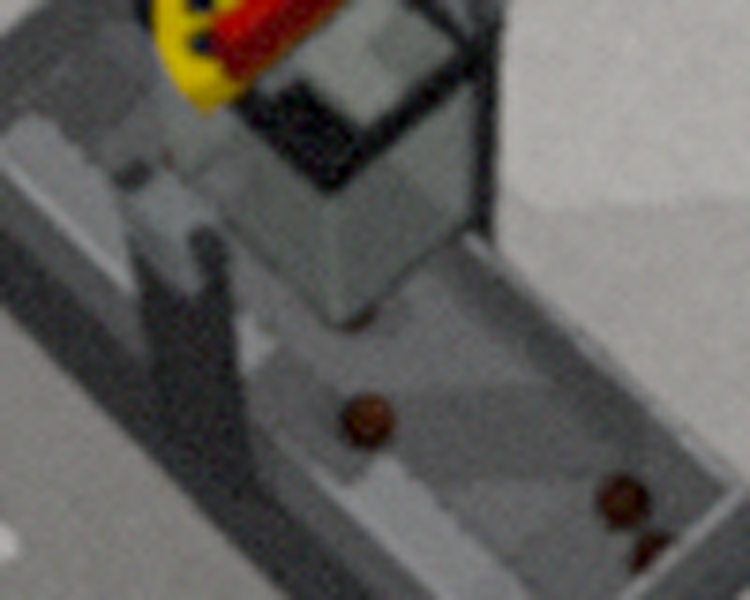

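View pics/z2.png

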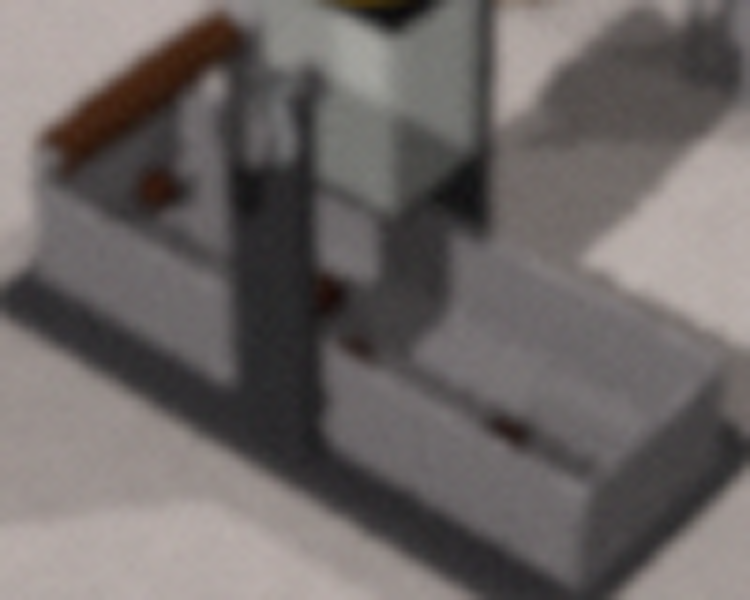

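```bash
python3 - <<'E'
from h import *
s=telemetry.sense(); print(s["time_s"],abs(s["joint_velocities"]).max(),s["ft_force"])
print(order.hand_in())
E
```

```text
33.0 0.0028036617628178313 [-0.11360691  1.07850548  0.45781124]
the job is handed in; nothing more can be done
None
```

I opened the dial, cranked the jar through one full turn, and handed the job in at 33 s. All six balls are in the pan. The hand-in gave no verdict.

**Dial:** I turned the fin about 85° with the jar upright. It measured parallel to the axle afterwards (78° in the world, matching the stand), and still did at the end.

**Crank:** I turned it one full turn the negative way, at about 0.6 rad/s.

**One check failed on the way:** after the first turn, the wrist camera showed at least two balls still in the jar. I cranked back from −360° to −240°, slowly where the lid points sideways. Three more balls fell, and I cranked forward to −360° again.

**Last checks:**
- **Balls:** I located six separate balls in the pan using the three cameras. In the stand's frame they lie at about (0.04, −0.015), (0.00, 0.02), (−0.09, 0.02), (0.12, 0.035), (0.144, 0.03) and (0.144, −0.02) m. The last two are the nearest to the limit in x. The visible part of the jar floor was empty; the half under the dial could not be seen.
- **Jar:** it looked upright and at rest, and the crank grip was back at its starting spot to within about 1 mm.
- **Robot and bystanders:** the gripper was clear above the jar, with no contact force beyond noise. The cups and pitcher looked unmoved in the side pictures. I did not look at the lids and tamper again at the end.

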